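# Foil reel changeover on the unwind spindle

## Robot

A 6-joint arm with a two-finger parallel gripper is mounted at the origin on the work surface; the furniture and walls round the work are solid. World frame = base frame: x ahead of the robot, y to its left, z up, the work surface at z = 0. Lengths are in m, angles in rad, forces in N, time in s.
With the tool pointing down it reaches from about 0.325 to 0.9 m from the base axis. Payload 3.5 kg.
Tool frame: the origin (TCP) lies at the very end of the fingers, on their centre line; the grasp point (between the pads) lies 19 mm behind it (grip_depth is the distance from the TCP to the grasp point, in m); z points along the fingers, y is the line along which they close (so a half turn about z gives the same grasp; the last joint's range is limited). The gripper opens to 85 mm and grips with 20 to 120 N. Pads are 22 mm wide; open, the fingers measure 114 mm over their backs; the gripper's body (76 mm by 85 mm) begins 54 mm behind the grasp point. The pads swing forward as they close: fully open they stand 13 mm farther back than shut.
Start: joints at [-1.332, 0.276, -0.026, 1.268, 0, 1.467], TCP at [0.209, -0.589, 0.193] pointing down, gripper open.
Joint ranges: [-3.12, 3.12], [-0.85, 1.88], [-1.08, 1.24], [-1.95, 2.15], [-1.57, 1.53], [-3.14, 3.14]. Speed limits (rad/s): [2.57, 2.57, 3.14, 3.14, 3.14, 3.14].

## Interface

Orientations are given as a 3x3 rotation matrix whose columns are the frame's x, y, z axes.
In Python, from cell import * gives the robot as it stands.
- The arm moves only by the tool carry_out, never from a script. Its argument "plan" is text: rows parted by semicolons, each of 6 numbers parted by spaces: the shift along the tool's x, y, z in units of 40 mm (1.0 is 40 mm), then the turn, a rotation vector about the tool's x, y, z in units of 5 degrees (1.0 is 5 degrees). In form: tx ty tz wx wy wz; .... A call has 1 to 20 rows; each row shifts and turns the commanded pose from where the row before left it, along the tool's axes as they then stand; what a row does not reach is not made up. A row lasts 1/12 s, in which the tool goes at most 41.7 mm and 7.16 degrees, less where a joint would pass 70% of its speed; a pose out of reach is approached as far as the arm can. A call is refused whole if a number of a shift passes 1 or a number of a turn 1, either way. A call with a gripper value outside its range is refused whole. "grip" is the closure, from 0 (fully open) to 1 (shut), set as the call begins (left out, the last holds). The fingers move at their own pace and stop on an object; "newtons" is the grip in N (left out, the last holds). Time passes only in rows, so rows that do not move let the fingers close. It gives the time, the measured TCP pose, the force, the opening and the grip force at its end, in the units of the state.
- observe(): the state, without advancing time (a new reading comes with each control period).
- get_image(name): name is "scene" or "top" or "wrist"; returns a dict with "pixels" (384x512x3 uint8, blue, green, red), "depth" (384x512 float32, m along the optical axis (not along the pixel's ray), 0 where there is no reading), "fx", "fy", "cx", "cy" (pixels), "T" (4x4, takes a point from camera to world coordinates). Camera axes: x right, y down, z forward; pixel columns grow to the right and rows downward; lengths in m; the calibration is good to about 2 mm. A picture is of the moment at which its call begins.
- close_job(): hands the job in; it is judged then, once.
The state is a dict: "t": time; "joint_positions": joint angles; "joint_velocities": joint speeds; "tau": joint torques, N m; "position": TCP position; "eef_rot": TCP orientation; "ft_force": force on the tool from outside, world axes, zero at the start; "moment": the same for the moment, N m; "finger_gap": finger opening in m; "finger_force": force on a finger pad.
Only numpy, scipy, OpenCV 4.12 (cv2) and the standard library are available. Lean on these libraries where they do the work, as an engineer would, in place of code of your own. Each camera call takes 0.05 s, during which the arm holds its last target. There are 200 camera calls.

## Task

Change over the foil unwind on the bench beside the cup sealer: swing its dancer arm well clear of the spindle, drop the spent cardboard core from the spindle into the scrap tray, and slide every new foil reel lying on the bench right down onto the spindle. Then set the knurled cap nut on top of the spindle, turn it backward (anticlockwise seen from above) until it drops into the start of the thread, and screw it forward until it is fully home on the spindle's shoulder. Finally swing the dancer arm back in until its roller stands against the reels, and leave the other things on the bench where they are.

Things in the scene. Friction and masses are not known exactly. Their poses are not given: they have to be found in the camera images.
- spindle (a point): centre of the flat shoulder of the unwind's upright steel spindle, 86 mm above the bench, z up. Below it the spindle is a plain bar, diameter 41; above it a threaded end, diameter 32, reaches 19.5 mm higher. The nut is home when its underside sits on this shoulder.
- platter (a point): centre of the top of the dark platter (diameter 54) at the foot of the spindle, 24 mm above the bench, where the spent core sits and the reels stack loosely, 20 mm each, with 2 mm of play round the spindle; up to three fit below the shoulder.
- thread_end (a point): centre of the flat end face of the thread, 15 mm above the shoulder. Right-handed three-start thread with three entry slots. A nut set down lands with its underside 13.5 mm above the shoulder (17 if on a tooth, 4.3 if in the slots). Forward is then blocked by a tooth; at most 2.1 rad backward drops it to 4.3 mm, where it stops; from there about 1.6 rad forward brings it home, where it jams.
- dancer_pivot (a point): point on the upright pivot axis of the dancer arm, 20 mm above the bench, 115 mm from the spindle axis. The pivot boss beside it is 26 mm in diameter and 47 mm high.
- dancer_knob (a point): centre of the round upright black knob (diameter 19, from 88 to 118 mm above the bench) on the dancer arm's free end, 115 mm from the pivot axis. Below it on the same axis is the black rubber roller, diameter 18, from 25 to 85 mm above the bench. At the start the roller stands beside the spent core, in the way of new reels.
- dancer (a joint): angle of the dancer arm, rad: 0 with the roller nearest the spindle (34 mm between their axes), growing anticlockwise seen from above as it swings away, 1.15 at the far stop; from 0.6 on, axes 100 mm or more apart, it is well clear. Stiff: about 2.5 N at the knob moves it and it stays where left. The roller touches loaded reels at about 42 mm between the axes.
- reel_a_mid (a point): one new reel of lidding foil: silvery ring of foil wound on a brown cardboard core, outside diameter 66, bore 45, height 20; lies flat on the bench at the start. This point is its centre, half-way up. There are 2 or 3 reels; an absent one reads None.
- reel_b_mid (a point): another new reel of lidding foil: silvery ring of foil wound on a brown cardboard core, outside diameter 66, bore 45, height 20; lies flat on the bench at the start. This point is its centre, half-way up. There are 2 or 3 reels; an absent one reads None.
- reel_c_mid (a point): another new reel of lidding foil: silvery ring of foil wound on a brown cardboard core, outside diameter 66, bore 45, height 20; lies flat on the bench at the start. This point is its centre, half-way up. There are 2 or 3 reels; an absent one reads None.
- core_mid (a point): the spent core: a bare brown cardboard ring, outside diameter 51, bore 45, height 20, at the start round the foot of the spindle on the platter. This point is its centre, half-way up.
- nut_mid (a point): the knurled steel cap nut: closed on top, outside diameter 52, height 36, open underneath (bore 35, 22 deep, with three small thread lugs just inside the mouth); stands on the bench mouth down at the start. This point is its centre, 18 mm above its underside; z up.
- scrap_tray_in (a point): centre of the inner floor of the open grey plastic scrap tray, outside 160 x 140 x 45, walls and floor 4 to 5 thick; the 160 side lies along its x axis. It is fixed to the bench.
- tape_duct: a roll of black tape with a brown core, 58 wide and 19 high: no part of the job, leave it where it is; origin at the centre of its underside
- tape_measure: yellow tape measure, 36 x 86 x 62: leave it; origin at the centre of its underside
- gauge_0: small round pressure gauge, 72 x 53 x 28: leave it; origin at the centre of its underside
- spanner_19: spanner, 38 x 218 x 8: leave it; origin at the centre of its underside

How it is judged:
By the outcome, as a careful person would: the job done as asked, in the order asked, and still so for the second after the job is handed in, with the robot touching nothing.
Of reel_a, reel_b, reel_c only 2 to 3 are there at a start; the rules pass over those that are not, and their reading is None.
At some moment in a run one of reel_a, reel_b, reel_c, nut may be knocked a few centimetres aside while the robot is not near it.
It also fails if it takes over 210 s, if anything falls off the work surface, if the arm or the gripper's body presses on something with over 40 N, if the wrist force passes 120 N, or if a joint passes its speed limit or range.

## Working session

There is one attempt and no reset: what is moved stays moved. The work goes in short steps, Python scripts to look and compute and a tool call to move; the robot and the scene stay as the last step left them, time stands still between calls to the robot, and variables do not carry over. Pictures are saved under pics/ and viewed, at most 14 in all, crops included, and the job is handed in when it is done.

Besides the shell and the picture viewer there is one more tool, called after ">>>" by a JSON object that holds its "api" and its "payload", one argument or row to a line. carry_out: Moves the arm, as the interface text tells. Its arguments: {"type":"object","properties":{"plan":{"type":"string"},"grip":{"type":"number"},"newtons":{"type":"number"}},"required":["plan"]}

```bash
mkdir -p pics; ls; cat > h.py <<'E'
from cell import *
import numpy as np, cv2
def shot(n,f=None):
    im=get_image(n)
    if f: cv2.imwrite('pics/'+f,im['pixels'])
    return im
def ray(im,u,v):
    T=np.array(im['T']);d=T[:3,:3]@np.array([(u-im['cx'])/im['fx'],(v-im['cy'])/im['fy'],1]);return T[:3,3],d
def onz(im,u,v,z):
    o,d=ray(im,u,v);return o+d*(z-o[2])/d[2]
def cloud(im):
    D=im['depth'];v,u=np.indices(D.shape);P=np.stack([(u-im['cx'])/im['fx']*D,(v-im['cy'])/im['fy']*D,D],-1)
    T=np.array(im['T']);W=P@T[:3,:3].T+T[:3,3];W[D<=0]=np.nan;return W
E
python3 - <<'E'
from h import *
for n in ['scene','top','wrist']:
    im=shot(n,n+'0.png');T=np.array(im['T']);print(n,im['fx'],im['cx'],im['cy'],T.round(3).tolist())
    np.savez('/tmp/'+n,**{k:np.array(v) for k,v in im.items()})
s=observe();print(s)
a=cv2.imread('pics/top0.png');b=cv2.imread('pics/scene0.png')
E
```

```text
pics
scene 488.7360972331076 256.65766591278697 187.92122355863907 [[-0.468, 0.61, -0.64, 1.298], [0.884, 0.33, -0.333, 0.548], [0.008, -0.721, -0.693, 1.034], [0.0, 0.0, 0.0, 1.0]]
top 497.36176384480825 249.56759593230228 199.4943618866361 [[-0.007, -0.994, 0.107, 0.269], [-1.0, 0.008, 0.006, 0.083], [-0.006, -0.107, -0.994, 1.558], [0.0, 0.0, 0.0, 1.0]]
wrist 335.7452784944213 253.83334613126223 198.1533794472658 [[0.335, -0.894, -0.298, 0.287], [-0.942, -0.318, -0.104, -0.561], [-0.002, 0.316, -0.949, 0.373], [0.0, 0.0, 0.0, 1.0]]
{'t': 0.15, 'joint_positions': array([-1.33244261e+00,  2.77033618e-01, -2.75538894e-02,  1.26802632e+00,
        7.56229338e-06,  1.46740971e+00]), 'joint_velocities': array([-0.00070053, -0.00137218,  0.00507671,  0.00087071, -0.00082036,
       -0.00184989]), 'tau': array([ 6.88310156e-04, -4.46058476e+01,  2.95638174e+01,  1.05258534e-02,
       -7.77994296e-05, -1.32453212e-05]), 'position': array([ 0.20929289, -0.5881888 ,  0.19207551]), 'eef_rot': array([[ 9.42172901e-01,  3.35126912e-01, -4.21770025e-04],
       [ 3.35127121e-01, -9.42171262e-01,  1.76790493e-03],
       [ 1.95092924e-04, -1.80701869e-03, -9.99998348e-01]]), 'ft_force': array([ 0.40627099, -0.49489284,  0.86475208]), 'moment': array([-0.01995401, -0.02665923, -0.02860721]), 'finger_force': 0.0, 'finger_gap': 0.08570800821130932}
```

View pics/top0.png

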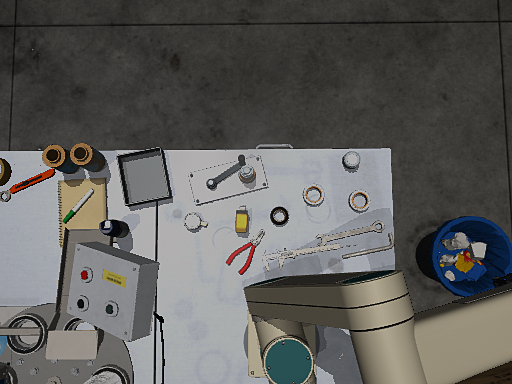

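View pics/scene0.png

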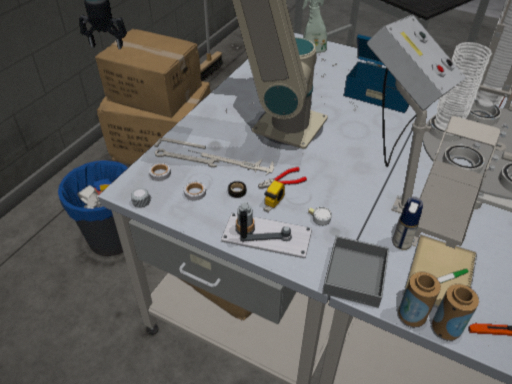

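Top view: the tray is at (145,177), pivot boss at (213,184), knob at (241,158), spindle at (247,173), nut at (352,160), and reels at (314,195) and (359,201). The black tape at (279,215) stays where it is. Next I'll measure these.

```bash
cat >> h.py <<'E'
def load(n):
    return dict(np.load('/tmp/'+n+'.npz'))
E
python3 - <<'E'
from h import *
t=load('top');s=load('scene');W=cloud(t);S=cloud(s)
for n,u,v,z in [('tray',145,177,.005),('boss',213,184,.047),('knob',241,158,.118),('spin',247,173,.105),('nut',352,160,.036),('ra',314,195,.02),('rb',359,201,.02),('tape',279,215,.019)]:
    print(n,onz(t,u,v,z).round(3),W[v,u].round(3))
for n,u,v,z in [('spin',246,210,.105),('knob',245,207,.118),('boss',286,232,.047),('nut',141,197,.036),('ra',195,190,.02),('rb',160,171,.02)]:
    print('S',n,onz(s,u,v,z).round(3),S[v,u].round(3))
a=t['pixels'][140:250,125:400];b=s['pixels'][150:280,110:330]
cv2.imwrite('pics/c0.png',cv2.resize(a,None,fx=2.9,fy=2.9,interpolation=cv2.INTER_CUBIC)[:600,:800])
b=cv2.resize(b,None,fx=3.6,fy=3.6,interpolation=cv2.INTER_CUBIC);cv2.imwrite('pics/c1.png',b)
E
```

```text
tray [0.51  0.422 0.005] [ 0.511  0.423 -0.003]
boss [0.48  0.203 0.047] [0.48  0.204 0.042]
knob [0.546 0.115 0.118] [0.546 0.115 0.117]
spin [0.504 0.098 0.105] [0.504 0.098 0.101]
nut [ 0.553 -0.227  0.036] [ 0.552 -0.226  0.041]
ra [ 0.446 -0.109  0.02 ] [ 0.449 -0.112 -0.005]
rb [ 0.427 -0.248  0.02 ] [ 0.429 -0.254 -0.005]
tape [0.385 0.001 0.019] [ 0.386 -0.     0.   ]
S spin [0.528 0.117 0.105] [0.517 0.11  0.092]
S knob [0.531 0.115 0.118] [0.523 0.111 0.109]
S boss [0.5   0.222 0.047] [0.497 0.221 0.043]
S nut [ 0.57  -0.207  0.036] [ 0.568 -0.209  0.033]
S ra [ 0.458 -0.096  0.02 ] [ 0.442 -0.108  0.001]
S rb [ 0.439 -0.237  0.02 ] [ 0.421 -0.253 -0.001]
```

View pics/c0.png

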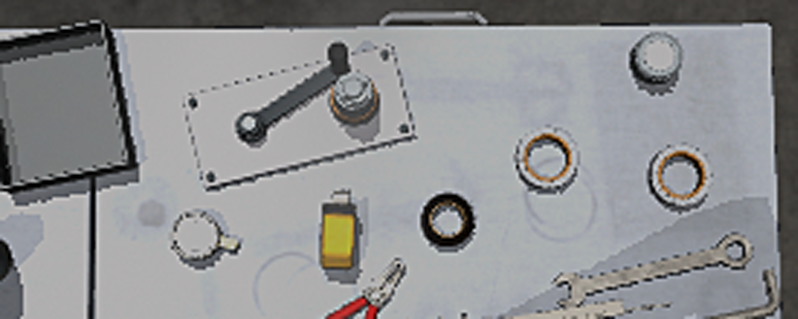

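View pics/c1.png

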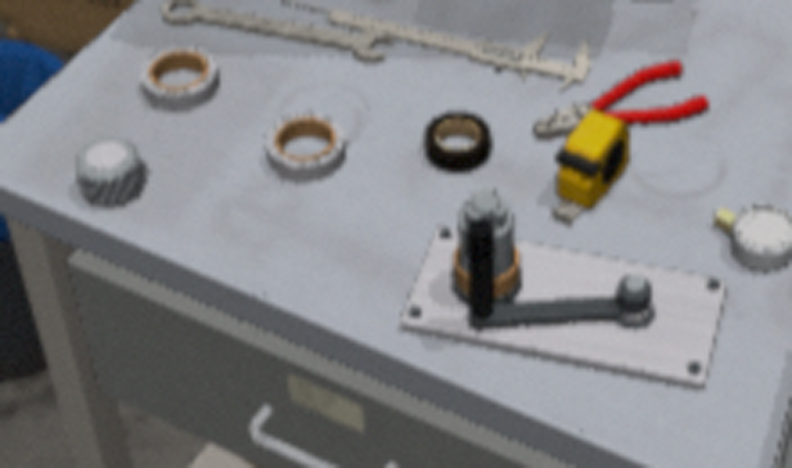

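The crops show two new reels, the nut, and the roller beside the core with a knob-to-spindle distance of about 42 mm. I'll hover over the unwind and look again from there.

>>> {"api": "carry_out", "payload": {
  "plan": "0.69 -0.68 -0.15 0 0 0;0.69 -0.68 -0.15 0 0 0;0.69 -0.68 -0.15 0 0 0;0.69 -0.68 -0.15 0 0 0;0.69 -0.68 -0.15 0 0 0;0.69 -0.68 -0.15 0 0 0;0.69 -0.68 -0.15 0 0 0;0.69 -0.68 -0.15 0 0 0;0.69 -0.68 -0.15 0 0 0;0.69 -0.68 -0.15 0 0 0;0.69 -0.68 0 0 0 0;0.69 -0.68 0 0 0 0;0.69 -0.68 0 0 0 0;0.69 -0.68 0 0 0 0;0.69 -0.68 0 0 0 0;0.69 -0.68 0 0 0 0;0.69 -0.68 0 0 0 0;0.69 -0.68 0 0 0 0;0.5 -0.5 0 0 0 0;0 0 0 0 0 0",
  "grip": 0.3,
  "newtons": 40
}}

```text
t: 1.82
position: [0.5272, 0.0688, 0.2524]
eef_rot: [[0.94, 0.34, 0.001], [0.34, -0.94, 0.002], [0.001, -0.002, -1.0]]
ft_force: [0.3, -0.6, 0.2]
finger_gap: 0.0597
finger_force: 0.0
```

```bash
cat >> h.py <<'E'
def go(p,o=None):  # shift from measured pose to world p, in tool units
    o=o or observe();return (np.array(o['eef_rot']).T@(np.array(p)-o['position'])/.04).round(2)
def st():
    o=observe();R=np.array(o['eef_rot']);print('t%.1f'%o['t'],'pos',o['position'].round(4),'yaw%.3f'%np.arctan2(R[1,0],R[0,0]),'F',o['ft_force'].round(1),'gap%.4f'%o['finger_gap'],'ff%.1f'%o['finger_force'],'q6',o['joint_positions'].round(2));return o
E
python3 - <<'E'
from h import *
st();w=shot('wrist','w1.png');np.savez('/tmp/w1',**{k:np.array(v) for k,v in w.items()})
t=shot('top','t1.png');s=shot('scene')
np.savez('/tmp/t1',**{k:np.array(v) for k,v in t.items()})
cv2.imwrite('pics/w1t1.png',np.hstack([cv2.resize(w['pixels'],(400,300)),cv2.resize(t['pixels'],(400,300))]))
E
```

```text
t1.8 pos [0.5272 0.0688 0.2524] yaw0.347 F [ 0.3 -0.6  0.2] gap0.0597 ff0.0 q6 [ 0.01  0.08 -0.13  1.35  0.    2.8 ]
```

View pics/w1.png

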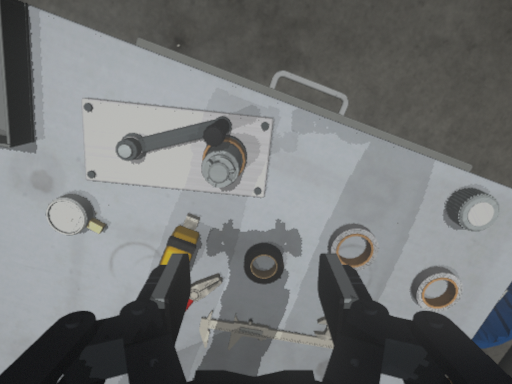

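Wrist view: knob top (213,134), thread end (218,173), boss top (125,150), nut top (481,214), reels (354,248) and (438,291). I see no third reel.

```bash
python3 - <<'E'
from h import *
w=load('w1');W=cloud(w);t=load('t1');s=load('scene')
for n,u,v,z in [('knob',213,134,.118),('spin',219,172,.105),('boss',125,150,.047),('nut',481,213,.036),('ra',354,249,.02),('rb',439,292,.02),('tape',264,263,.019)]:
    print(n,onz(w,u,v,z).round(4),W[v,u].round(3))
def tri(*a):
    A=np.zeros((3,3));b=np.zeros(3)
    for im,u,v in a:
        o,d=ray(im,u,v);d=d/np.linalg.norm(d);M=np.eye(3)-np.outer(d,d);A+=M;b+=M@o
    return np.linalg.solve(A,b).round(4)
tt=load('top')
print('tri knob',tri((w,213,134),(tt,241.3,157)),'spin',tri((w,219,172),(tt,246.2,171.2)),tri((w,219,172),(s,245,205.3)),'boss',tri((w,125,150),(tt,211,183)),'nut',tri((w,481,213),(tt,352,159)),'nut s',tri((w,481,213),(s,140.3,194)))
print('third reel?')
# reel brown mask blobs: rim rays at plane z=.02
for nm,im in(('w',w),('t',tt)):
    h=cv2.cvtColor(im['pixels'],cv2.COLOR_BGR2HSV);m=cv2.inRange(h,(5,70,60),(22,255,255));m=cv2.morphologyEx(m,cv2.MORPH_CLOSE,np.ones((7,7)))
    for c in cv2.findContours(m,0,2)[0]:
        if cv2.contourArea(c)>60:
            (x,y),r=cv2.minEnclosingCircle(c);print(nm,round(x,1),round(y,1),round(r,1),onz(im,x,y,.02).round(4),onz(im,x,y,.0).round(4))
E
```

```text
knob [0.5522 0.1184 0.118 ] [0.552 0.118 0.118]
spin [0.5161 0.1022 0.105 ] [0.516 0.102 0.105]
boss [0.4883 0.2137 0.047 ] [0.488 0.214 0.047]
nut [ 0.5595 -0.2248  0.036 ] [ 0.56  -0.224  0.037]
ra [ 0.4531 -0.1031  0.02  ] [ 0.446 -0.113 -0.   ]
rb [ 0.4325 -0.2464  0.02  ] [ 0.425 -0.262  0.001]
tape [0.3906 0.0047 0.019 ] [0.381 0.001 0.001]
tri knob [0.5508 0.1167 0.1112] spin [0.5117 0.1015 0.0888] [0.5141 0.1037 0.1026] boss [0.4852 0.2127 0.0407] nut [ 0.558  -0.2288  0.0302] nut s [ 0.5601 -0.219   0.0377]
third reel?
w 439.7 293.2 18.4 [ 0.4311 -0.2483  0.02  ] [ 0.4227 -0.2649  0.    ]
w 175.5 259.0 16.3 [0.3553 0.1221 0.02  ] [0.3433 0.1233 0.    ]
w 354.2 249.2 18.6 [ 0.4529 -0.1034  0.02  ] [ 0.4456 -0.1131  0.    ]
w 185.1 235.4 13.1 [0.3942 0.1195 0.02  ] [0.384  0.1206 0.    ]
w 232.0 156.0 17.9 [0.5182 0.0948 0.02  ] [0.514  0.0947 0.    ]
t 468.0 261.3 13.3 [ 0.2385 -0.5758  0.02  ] [ 0.2381 -0.5843  0.    ]
t 241.1 222.6 9.9 [0.3623 0.1182 0.02  ] [0.3635 0.1186 0.    ]
t 359.6 199.9 8.3 [ 0.4299 -0.2503  0.02  ] [ 0.432  -0.2546  0.    ]
t 313.4 193.9 8.3 [ 0.4499 -0.1074  0.02  ] [ 0.4522 -0.1098  0.    ]
t 82.0 212.0 40.5 [0.3989 0.6127 0.02  ] [0.4005 0.6196 0.    ]
t 49.5 170.5 46.8 [0.5303 0.7187 0.02  ] [0.5337 0.727  0.    ]
```

>>> {"api": "carry_out", "payload": {
  "plan": "0.5 -0.48 0 0 0 0;0.48 -0.47 0 0 0 0;0 0 0 0 0 0;0 0 0.8 0 0 0;0 0 0.8 0 0 0;0 0 0.8 0 0 0;0 0 0.8 0 0 0;0 0 0.5 0 0 0;0 0 0.36 0 0 0;0 0 0 0 0 0;0 0 0 0 0 0"
}}

```text
t: 2.88
position: [0.5485, 0.112, 0.0901]
eef_rot: [[0.943, 0.333, -0.002], [0.333, -0.943, -0.001], [-0.002, -0.0, -1.0]]
ft_force: [-0.2, 0.3, 0.8]
finger_gap: 0.0598
finger_force: 0.0
```

>>> {"api": "carry_out", "payload": {
  "plan": "0 0 0 0 0 0;0 0 0 0 0 0;0 0 0 0 0 0;0 0 0 0 0 0;0 0 0 0 0 0;0 0 0 0 0 0;0 0 0 0 0 0",
  "grip": 1,
  "newtons": 40
}}

```text
t: 3.47
position: [0.5499, 0.1135, 0.0908]
eef_rot: [[0.942, 0.335, 0.0], [0.335, -0.942, 0.0], [0.0, 0.0, -1.0]]
ft_force: [-0.4, -0.0, -0.2]
finger_gap: 0.0
finger_force: 0.0
```

```bash
python3 - <<'E'
from h import *
o=st();p=o['position'];P=np.array([.4878,.2137]);r=p[:2]-P;R=np.array(o['eef_rot']);print(np.linalg.norm(r))
a0=np.arctan2(r[1],r[0]);prev=r
for k in range(1,13):
    a=a0+k*.075;n=.1150*np.array([np.cos(a),np.sin(a)]);d=np.r_[n-prev,0];prev=n;print((R.T@d/.04).round(2)[:2],end=' ')
E
```

```text
t3.5 pos [0.5499 0.1135 0.0908] yaw0.342 F [-0.4 -0.  -0.2] gap0.0000 ff0.0 q6 [ 0.09  0.24 -0.3   1.03 -0.    2.89]
0.11786540225029954
[ 0.19 -0.12] [ 0.2  -0.07] [ 0.2  -0.08] [ 0.19 -0.1 ] [ 0.18 -0.11] [ 0.17 -0.13] [ 0.16 -0.14] [ 0.15 -0.15] [ 0.14 -0.16] [ 0.13 -0.17] [ 0.12 -0.18] [ 0.1  -0.19]
```

```bash
python3 - <<'E'
from h import *
w=shot('wrist','w2.png');W=cloud(w);np.savez('/tmp/w2',**{k:np.array(v) for k,v in w.items()})
E
```

```text
(no output)
```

View pics/w2.png

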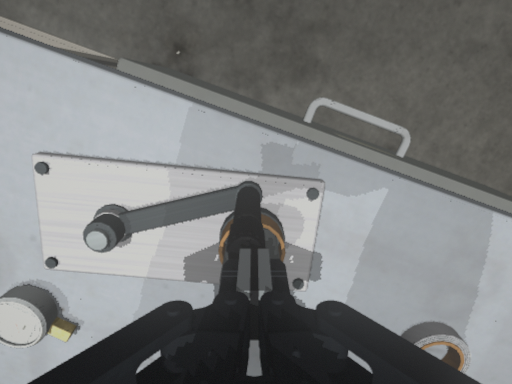

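```bash
python3 - <<'E'
from h import *
w=load('w2');W=cloud(w);o=observe()
T=np.array(w['T']);
def pr(p):
    c=T[:3,:3].T@(np.array(p)-T[:3,3]);return (c[:2]/c[2]*[w['fx'],w['fy']]+[w['cx'],w['cy']]).round(1)
p=o['position'];print('tcp px',pr(p),'grasp',pr(p+[0,0,.019]),'knob',pr([.552,.118,.118]),'thr',pr([.516,.102,.105]))
for v in range(170,330,8): print(v,W[v,250].round(3),W[v,262].round(3))
print(w['T'].round(3).tolist())
E
```

```text
tcp px [253.7 233.7] grasp [253.7 248.4] knob [246.9 249.5] thr [253. 300.]
170 [0.565 0.122 0.002] [0.568 0.113 0.   ]
178 [0.561 0.121 0.012] [0.564 0.112 0.011]
186 [0.558 0.119 0.024] [0.558 0.109 0.013]
194 [0.559 0.119 0.046] [0.552 0.107 0.013]
202 [0.558 0.119 0.062] [0.545 0.105 0.012]
210 [0.559 0.119 0.078] [0.541 0.103 0.019]
218 [0.56  0.119 0.094] [0.54  0.103 0.033]
226 [0.56  0.119 0.106] [0.557 0.111 0.094]
234 [0.559 0.119 0.114] [0.557 0.111 0.105]
242 [0.556 0.118 0.118] [0.557 0.112 0.115]
250 [0.561 0.119 0.135] [0.562 0.114 0.135]
258 [0.561 0.119 0.143] [0.562 0.114 0.142]
266 [0.56  0.119 0.149] [0.562 0.114 0.149]
274 [0.561 0.119 0.156] [0.562 0.114 0.155]
282 [0.561 0.119 0.162] [0.562 0.114 0.161]
290 [0.561 0.119 0.166] [0.562 0.115 0.167]
298 [0.557 0.118 0.166] [0.564 0.115 0.174]
306 [0.554 0.116 0.166] [0.562 0.115 0.176]
314 [0.551 0.116 0.167] [0.563 0.116 0.182]
322 [0.548 0.114 0.167] [0.561 0.115 0.183]
[[0.335, -0.894, -0.297, 0.627], [-0.942, -0.318, -0.106, 0.141], [0.0, 0.315, -0.949, 0.272], [0.0, 0.0, 0.0, 1.0]]
```

```bash
python3 - <<'E'
from h import *
w=load('w2');W=cloud(w);o=observe();R=np.array(o['eef_rot']);p=o['position']
for v in (222,232,244,256,280):
    print(v,[(u,*((W[v,u]-p)@R*1000).round().astype(int)) for u in range(222,292,6)])
print(o['finger_gap'],o['finger_force'])
E
```

```text
222 [(222, np.int64(-25), np.int64(-27), np.int64(79)), (228, np.int64(-19), np.int64(-20), np.int64(65)), (234, np.int64(9), np.int64(-11), np.int64(-4)), (240, np.int64(11), np.int64(-8), np.int64(-8)), (246, np.int64(11), np.int64(-4), np.int64(-8)), (252, np.int64(10), np.int64(-1), np.int64(-6)), (258, np.int64(8), np.int64(3), np.int64(-1)), (264, np.int64(-13), np.int64(8), np.int64(50)), (270, np.int64(-16), np.int64(12), np.int64(56)), (276, np.int64(-20), np.int64(18), np.int64(66)), (282, np.int64(-25), np.int64(24), np.int64(79)), (288, np.int64(-25), np.int64(29), np.int64(80))]
232 [(222, np.int64(-26), np.int64(-25), np.int64(61)), (228, np.int64(-20), np.int64(-19), np.int64(46)), (234, np.int64(10), np.int64(-10), np.int64(-20)), (240, np.int64(11), np.int64(-7), np.int64(-23)), (246, np.int64(11), np.int64(-4), np.int64(-22)), (252, np.int64(10), np.int64(-1), np.int64(-20)), (258, np.int64(8), np.int64(2), np.int64(-16)), (264, np.int64(-19), np.int64(8), np.int64(44)), (270, np.int64(-22), np.int64(12), np.int64(52)), (276, np.int64(-20), np.int64(16), np.int64(46
[... 1233 characters left out ...]
int64(21), np.int64(47)), (288, np.int64(-57), np.int64(30), np.int64(79))]
280 [(222, np.int64(8), np.int64(-13), np.int64(-63)), (228, np.int64(8), np.int64(-10), np.int64(-63)), (234, np.int64(8), np.int64(-8), np.int64(-63)), (240, np.int64(12), np.int64(-5), np.int64(-69)), (246, np.int64(12), np.int64(-3), np.int64(-69)), (252, np.int64(12), np.int64(-1), np.int64(-70)), (258, np.int64(12), np.int64(2), np.int64(-69)), (264, np.int64(12), np.int64(4), np.int64(-70)), (270, np.int64(12), np.int64(6), np.int64(-69)), (276, np.int64(8), np.int64(9), np.int64(-63)), (282, np.int64(8), np.int64(11), np.int64(-63)), (288, np.int64(-81), np.int64(30), np.int64(79))]
0.00014739872880947872 0.0
```

```bash
python3 - <<'E'
from h import *
w=load('w1');W=cloud(w);T=w['T']
p=np.array([.5272,.0688,.2524]);R=np.array([[.94,.34,0],[.34,-.94,0],[0,0,-1]])
for u in (170,178,184,328,336,345):
    print(u,[(v,*((W[v,u]-p)@R*1000).round().astype(int).tolist()) for v in range(246,330,10)])
w=load('w2');W=cloud(w);print(T[:3,3]-p, w['T'][:3,3]-observe()['position'])
cv2.imwrite('pics/w2c.png',cv2.resize(w['pixels'][150:350,180:330],None,fx=3,fy=3))
E
```

```text
170 [(246, -106, -105, 198), (256, -118, -105, 194), (266, 12, -34, -59), (276, 12, -32, -67), (286, 12, -31, -73), (296, 10, -30, -77), (306, 8, -30, -79), (316, 4, -30, -81), (326, 1, -30, -81)]
178 [(246, -107, -95, 199), (256, 12, -33, -50), (266, 12, -31, -58), (276, 11, -30, -64), (286, 7, -30, -66), (296, 4, -30, -68), (306, 0, -30, -69), (316, -4, -30, -70), (326, -8, -30, -71)]
184 [(246, -108, -88, 200), (256, 12, -30, -50), (266, 9, -30, -54), (276, 5, -30, -54), (286, 1, -30, -56), (296, -4, -30, -57), (306, -7, -30, -59), (316, -252, -108, 251), (326, -271, -109, 252)]
328 [(246, -131, 104, 247), (256, 12, 32, -50), (266, 11, 31, -57), (276, 10, 30, -63), (286, 6, 30, -64), (296, 2, 30, -65), (306, -1, 30, -67), (316, -5, 30, -68), (326, -9, 30, -70)]
336 [(246, -124, 112, 233), (256, 11, 36, -49), (266, 12, 34, -58), (276, 11, 33, -65), (286, 12, 30, -74), (296, 10, 30, -76), (306, 7, 30, -78), (316, 2, 30, -78), (326, -1, 30, -79)]
345 [(246, -133, 130, 252), (256, -149, 131, 252), (266, 8, 40, -51), (276, 12, 36, -66), (286, 12, 34, -74), (296, 12, 33, -79), (306, 9, 32, -81), (316, 7, 32, -84), (326, 13, 28, -96)]
[0.07727381 0.02758428 0.18118984] [0.07754298 0.02753074 0.18121106]
```

View pics/w2c.png

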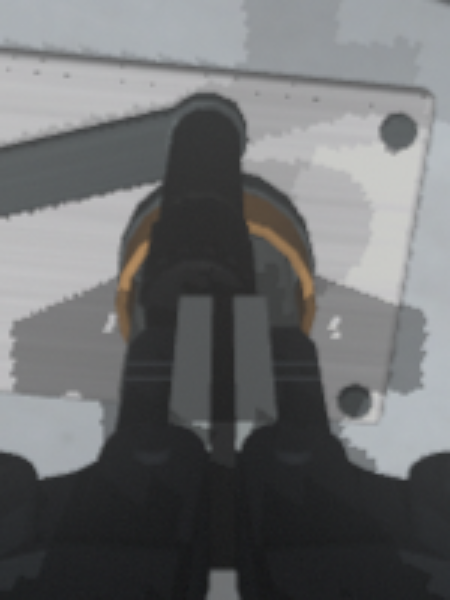

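The picture shows the shut fingertips about 44 mm short of the reported TCP: they closed above the knob top (z 0.118), with the tips at about 0.135. So I'll treat the real fingertip as reported TCP + 44 mm, checking with force and gap. Reopen and go lower.

>>> {"api": "carry_out", "payload": {
  "plan": "0 0 0 0 0 0;0 0 0 0 0 0;0.08 -0.09 0 0 0 0;0 0 0 0 0 0;0 0 0.3 0 0 0;0 0 0.3 0 0 0;0 0 0.3 0 0 0;0 0 0.1 0 0 0;0 0 0 0 0 0;0 0 0 0 0 0",
  "grip": 0.4
}}

```text
t: 4.35
position: [0.5508, 0.1178, 0.0496]
eef_rot: [[0.942, 0.335, -0.002], [0.335, -0.942, -0.0], [-0.002, -0.0, -1.0]]
ft_force: [-1.6, -1.3, 0.3]
finger_gap: 0.0511
finger_force: 0.0
```

>>> {"api": "carry_out", "payload": {
  "plan": "0 0 0 0 0 0;0 0 0 0 0 0;0 0 0 0 0 0;0 0 0 0 0 0;0 0 0 0 0 0;0 0 0 0 0 0;0 0 0 0 0 0",
  "grip": 1
}}

```text
t: 4.93
position: [0.5519, 0.1189, 0.0514]
eef_rot: [[0.942, 0.336, 0.001], [0.336, -0.942, 0.002], [0.001, -0.002, -1.0]]
ft_force: [-2.3, 4.6, 5.8]
finger_gap: 0.018
finger_force: 39.6
```

Gripped at an 18 mm gap, so the offset is confirmed. Swinging the arm out about 0.9 rad.

>>> {"api": "carry_out", "payload": {
  "plan": "0.2 -0.06 0 0 0 0;0.2 -0.07 0 0 0 0;0.2 -0.08 0 0 0 0;0.19 -0.1 0 0 0 0;0.18 -0.11 0 0 0 0;0.17 -0.13 0 0 0 0;0.16 -0.14 0 0 0 0;0.15 -0.15 0 0 0 0;0.14 -0.16 0 0 0 0;0.13 -0.17 0 0 0 0;0.12 -0.18 0 0 0 0;0.1 -0.19 0 0 0 0;0 0 0 0 0 0;0 0 0 0 0 0"
}}

```text
t: 6.1
position: [0.6106, 0.2004, 0.0516]
eef_rot: [[0.942, 0.335, 0.012], [0.335, -0.942, -0.004], [0.01, 0.008, -1.0]]
ft_force: [10.1, -1.8, -3.6]
finger_gap: 0.0173
finger_force: 39.5
```

>>> {"api": "carry_out", "payload": {
  "plan": "0 0 0 0 0 0;0 0 0 0 0 0;0 0 0 0 0 0;0 0 -1 0 0 0;0 0 -1 0 0 0;0 0 -1 0 0 0;0 0 -1 0 0 0;0 0 -0.5 0 0 0;-1 0.2 0 0 0 0;-1 0.2 0 0 0 0;-0.6 0.6 0 0 0 0;0 0.9 0 0 0 0;0 0 0 0 0 0;0 0 0 0 0 0",
  "grip": 0.3
}}

```text
t: 7.27
position: [0.5312, 0.094, 0.2305]
eef_rot: [[0.943, 0.332, -0.0], [0.332, -0.943, -0.0], [-0.0, 0.0, -1.0]]
ft_force: [0.1, 0.5, 0.6]
finger_gap: 0.0594
finger_force: 0.0
```

```bash
python3 - <<'E'
from h import *
st();w=shot('wrist','w3.png');np.savez('/tmp/w3',**{k:np.array(v) for k,v in w.items()})
W=cloud(w);print('knob pts',np.nanmedian(W[(abs(W[...,2]-.117)<.004)&(W[...,0]>.54)],0))
m=(abs(W[...,2]-.103)<.006)&(np.hypot(W[...,0]-.515,W[...,1]-.102)<.03);print('spin',np.nanmedian(W[m],0),m.sum(), (np.nanmax(W[m],0)+np.nanmin(W[m],0))/2)
h=cv2.cvtColor(w['pixels'],cv2.COLOR_BGR2HSV)
E
```

```text
t7.3 pos [0.5312 0.094  0.2305] yaw0.339 F [0.1 0.5 0.6] gap0.0594 ff0.0 q6 [ 0.06  0.11 -0.15  1.31 -0.    2.86]
knob pts [0.60065511 0.19649978 0.1174417 ]
spin [0.51581495 0.10259237 0.10436497] 716 [0.51437309 0.10345181 0.10237268]
```

View pics/w3.png

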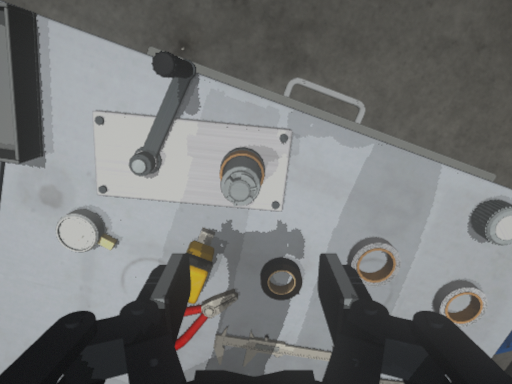

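The arm is out: knob (172,65), about 127 mm from the spindle axis. The spindle is at (0.5155, 0.103) with the core round its foot. Checking palm clearance and descending over the core.

>>> {"api": "carry_out", "payload": {
  "plan": "-0.15 -0.17 0 0 0 0;-0.15 -0.17 0 0 0 0;0 0 0 0 0 0;0 0 0.9 0 0 0;0 0 0.9 0 0 0;0 0 0.9 0 0 0;0 0 0.9 0 0 0;0 0 0.8 0 0 0;0 0 0.4 0 0 0;0 0 0.2 0 0 0;0 0 0 0 0 0;0 0 0 0 0 0;0 0 0 0 0 0",
  "grip": 0.2
}}

```text
t: 8.4
position: [0.5175, 0.1047, 0.0323]
eef_rot: [[0.942, 0.336, 0.003], [0.336, -0.942, 0.0], [0.003, 0.001, -1.0]]
ft_force: [0.0, 0.3, 0.9]
finger_gap: 0.0683
finger_force: 0.0
```

```bash
python3 - <<'E'
from h import *
o=st();w=shot('wrist','w4.png');W=cloud(w);R=np.array(o['eef_rot']);p=o['position']
L=lambda v,u:((W[v,u]-p)@R*1000).round().tolist()
print([L(v,u) for v in (340,360,380) for u in (200,230,253,280,310)])
m=(abs(W[...,2]-.104)<.003)&(np.hypot(W[...,0]-.515,W[...,1]-.102)<.03);q=W[m];print(len(q),(q.max(0)+q.min(0))/2,np.median(q,0))
# fingers' tips
for u in range(140,380,12):
    for v in range(200,384):
        l=L(v,u)
        if l[2]<-30 and abs(abs(l[1])-37)<12 and 6<l[0]<14: print('tip',u,v,l);break
E
```

```text
t8.4 pos [0.5175 0.1047 0.0323] yaw0.342 F [0.  0.3 0.9] gap0.0683 ff0.0 q6 [ 0.08  0.24 -0.44  0.89 -0.    2.88]
[[-104.0, -42.0, 30.0], [-104.0, -18.0, 31.0], [-16.0, -0.0, -70.0], [-105.0, 20.0, 32.0], [-105.0, 44.0, 32.0], [-111.0, -40.0, 18.0], [-124.0, -19.0, 32.0], [-124.0, -1.0, 32.0], [-125.0, 21.0, 32.0], [-124.0, 45.0, 31.0], [11.0, -14.0, -115.0], [11.0, -6.0, -114.0], [11.0, -0.0, -114.0], [11.0, 7.0, -114.0], [11.0, 14.0, -115.0]]
3273 [0.51460006 0.10341046 0.10399505] [0.51726085 0.10334968 0.10483963]
tip 140 273 [8.0, -48.0, -57.0]
tip 152 267 [8.0, -44.0, -52.0]
tip 164 256 [12.0, -39.0, -49.0]
tip 176 256 [11.0, -34.0, -48.0]
tip 332 256 [12.0, 34.0, -50.0]
tip 344 256 [12.0, 40.0, -49.0]
tip 356 267 [7.0, 45.0, -52.0]
tip 368 275 [8.0, 47.0, -59.0]
```

>>> {"api": "carry_out", "payload": {
  "plan": "-0.07 0.01 0.4 0 0 0;0 0 0.3 0 0 0;0 0 0.2 0 0 0;0 0 0 0 0 0;0 0 0 0 0 0;0 0 0 0 0 0"
}}

```text
t: 8.95
position: [0.514, 0.1031, -0.0045]
eef_rot: [[0.942, 0.335, 0.001], [0.335, -0.942, 0.0], [0.001, 0.0, -1.0]]
ft_force: [1.1, -0.2, -0.9]
finger_gap: 0.0685
finger_force: 0.0
```

>>> {"api": "carry_out", "payload": {
  "plan": "0 0 0.06 0 0 0;0 0 0 0 0 0;0 0 0 0 0 0"
}}

```text
t: 9.2
position: [0.5144, 0.103, -0.0055]
eef_rot: [[0.942, 0.335, 0.002], [0.335, -0.942, 0.0], [0.002, 0.001, -1.0]]
ft_force: [-3.1, -0.3, 11.7]
finger_gap: 0.0684
finger_force: 0.0
```

>>> {"api": "carry_out", "payload": {
  "plan": "0 0 0 0 0 0;0 0 0 0 0 0;0 0 0 0 0 0;0 0 0 0 0 0;0 0 0 0 0 0",
  "grip": 1,
  "newtons": 30
}}

```text
t: 9.62
position: [0.5145, 0.1031, -0.0052]
eef_rot: [[0.942, 0.336, 0.002], [0.336, -0.942, 0.0], [0.002, 0.001, -1.0]]
ft_force: [-3.4, -0.3, 12.9]
finger_gap: 0.0498
finger_force: 28.7
```

>>> {"api": "carry_out", "payload": {
  "plan": "0 0 -0.2 0 0 0;0 0 -0.2 0 0 0;0 0 -0.2 0 0 0;0 0 0 0 0 0"
}}

```text
t: 9.95
position: [0.515, 0.1031, 0.0182]
eef_rot: [[0.942, 0.335, 0.004], [0.335, -0.942, 0.0], [0.003, 0.001, -1.0]]
ft_force: [0.4, 0.3, -0.9]
finger_gap: 0.0494
finger_force: 31.1
```

>>> {"api": "carry_out", "payload": {
  "plan": "0 0 -0.3 0 0 0;0 0 -0.4 0 0 0;0 0 -0.5 0 0 0;0 0 -0.5 0 0 0;0 0 -0.5 0 0 0;0 0 -0.3 0 0 0;0 0 0 0 0 0;0 0 0 0 0 0"
}}

```text
t: 10.62
position: [0.5138, 0.103, 0.1166]
eef_rot: [[0.942, 0.335, 0.002], [0.335, -0.942, 0.0], [0.002, 0.0, -1.0]]
ft_force: [-0.3, -0.4, -1.2]
finger_gap: 0.0495
finger_force: 32.2
```

```bash
python3 - <<'E'
from h import *
st();w=shot('wrist','w5.png');s=shot('scene')
W=cloud(s)
t=shot('top');h=cv2.cvtColor(t['pixels'],cv2.COLOR_BGR2HSV)
T=cloud(t)[140:215,110:180].reshape(-1,3);T=T[(T[:,2]>.035)&(T[:,2]<.055)];print('tray rim',cv2.minAreaRect((T[:,:2]*1000).astype(np.float32)))
cv2.imwrite('pics/w5s.png',np.hstack([w['pixels'][100:384],s['pixels'][60:344]])[:, ::1][:, 100:900])
E
```

```text
t10.6 pos [0.5138 0.103  0.1166] yaw0.342 F [-0.3 -0.4 -1.2] gap0.0495 ff32.2 q6 [ 0.07  0.15 -0.35  1.07  0.    2.87]
tray rim ((508.49114990234375, 422.01617431640625), (161.12034606933594, 141.7736358642578), 10.824654579162598)
```

View pics/w5s.png

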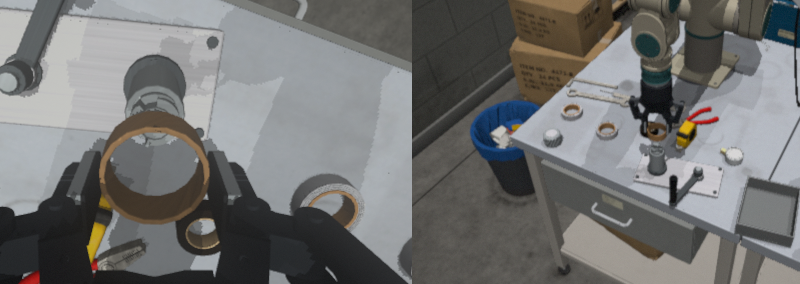

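The core is clear of the spindle, held level. Carrying it to the tray.

>>> {"api": "carry_out", "payload": {
  "plan": "0.3 -0.85 0 0 0 0;0.3 -0.85 0 0 0 0;0.3 -0.85 0 0 0 0;0.3 -0.85 0 0 0 0;0.3 -0.85 0 0 0 0;0.3 -0.85 0 0 0 0;0.3 -0.85 0 0 0 0;0.3 -0.85 0 0 0 0;0.3 -0.8 0 0 0 0;0 0 0 0 0 0;0 0 0.8 0 0 0;0 0 0.8 0 0 0;0 0 0.8 0 0 0;0 0 0.4 0 0 0;0 0 0 0 0 0"
}}

```text
t: 12.02
position: [0.5303, 0.3638, 0.0082]
eef_rot: [[0.891, 0.453, -0.028], [0.454, -0.889, 0.052], [-0.002, -0.059, -0.998]]
ft_force: [-2.0, 0.1, 7.9]
finger_gap: 0.0493
finger_force: 49.1
```

>>> {"api": "carry_out", "payload": {
  "plan": "0 0 0 0 0 0;0 0 0 0 0 0;0 0 0 0 0 0;0 0 0 0 0 0;0 0 -0.7 0 0 0;0 0 -0.9 0 0 0;0 0 -0.9 0 0 0;0 0 -0.9 0 0 0;0 0 -0.9 0 0 0;0 0 0 0 0 0",
  "grip": 0.15
}}

```text
t: 12.85
position: [0.5405, 0.357, 0.189]
eef_rot: [[0.891, 0.454, -0.014], [0.454, -0.889, 0.058], [0.014, -0.058, -0.998]]
ft_force: [1.2, 0.1, 1.3]
finger_gap: 0.0726
finger_force: 0.0
```

```bash
python3 - <<'E'
from h import *
o=st();w=shot('wrist');
h=cv2.cvtColor(w['pixels'],cv2.COLOR_BGR2HSV);m=cv2.inRange(h,(5,70,60),(22,255,255))
for c in cv2.findContours(m,0,2)[0]:
    if cv2.contourArea(c)>100: (x,y),r=cv2.minEnclosingCircle(c);print(x,y,r,onz(w,x,y,.025))
R=np.array(o['eef_rot']);
for q in ([.4525,-.1045,.16],[.432,-.248,.16]): print(go(q,o))
E
```

```text
t12.8 pos [0.5405 0.357  0.189 ] yaw0.471 F [1.2 0.1 1.3] gap0.0726 ff0.0 q6 [0.45 0.31 0.   1.25 0.06 3.12]
45.0 286.5 25.303260803222656 [0.2864142  0.52714306 0.025     ]
242.5 172.5 24.545974731445312 [0.52906322 0.37510439 0.025     ]
17.0 171.0 91.59158325195312 [0.41440134 0.59640486 0.025     ]
8.5 36.0 36.98996353149414 [0.54446174 0.63868765 0.025     ]
[-7.21  9.3   0.09]
[-9.29 12.26 -0.11]
```

Joint 6 hit its limit during the transfer, so the core was released early. Looking at where it lies.

```bash
python3 - <<'E'
from h import *
w=shot('wrist','w6.png');W=cloud(w);np.savez('/tmp/w6',**{k:np.array(v) for k,v in w.items()})
for v in range(130,215,8): print(v,W[v,242].round(3),W[v,225].round(3))
E
```

```text
130 [0.564 0.395 0.002] [0.556 0.411 0.004]
138 [0.556 0.391 0.003] [0.548 0.407 0.005]
146 [0.549 0.387 0.004] [0.54  0.404 0.004]
154 [0.549 0.383 0.044] [0.532 0.4   0.003]
162 [0.543 0.38  0.05 ] [0.524 0.396 0.004]
170 [0.537 0.377 0.055] [0.516 0.392 0.005]
178 [0.53  0.373 0.055] [0.507 0.388 0.003]
186 [0.524 0.37  0.056] [0.499 0.384 0.004]
194 [0.514 0.366 0.049] [0.491 0.38  0.004]
202 [0.491 0.359 0.004] [0.482 0.376 0.005]
210 [0.483 0.355 0.005] [0.474 0.372 0.006]
```

View pics/w6.png

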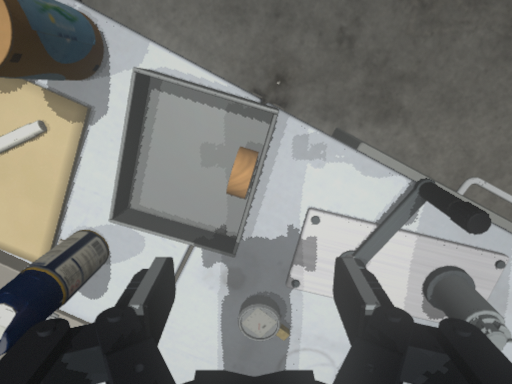

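The core is inside the tray at (242,172), standing on edge, which is fine. Now I'll straighten the tool and turn it away from the joint 6 limit.

>>> {"api": "carry_out", "payload": {
  "plan": "0 0 0 -0.66 -0.16 0;0 0 0 0 0 -1;0 0 0 0 0 -1;0 0 0 0 0 -1;0 0 0 0 0 -1;0 0 0 0 0 -1;0 0 0 0 0 -1;0 0 0 0 0 -1;0 0 0 0 0 -1;0 0 0 0 0 -1;0 0 0 0 0 -1;0 0 0 0 0 -1;0 0 0 0 0 -1;0 0 0 0 0 -1;0 0 0 0 0 -1;0 0 0 0 0 0;0 0 0 0 0 0"
}}

```text
t: 14.37
position: [0.5359, 0.3512, 0.1779]
eef_rot: [[-0.127, 0.992, -0.018], [0.992, 0.127, -0.005], [-0.003, -0.018, -1.0]]
ft_force: [0.5, 0.0, -0.3]
finger_gap: 0.0723
finger_force: 0.0
```

```bash
python3 - <<'E'
from h import *
o=st();print(o['eef_rot'].round(3).tolist())
for q in ([.4525,-.1045,.16],[.432,-.248,.16]): print(go(q,o))
E
```

```text
t14.4 pos [0.5359 0.3512 0.1779] yaw1.698 F [ 0.5  0.  -0.3] gap0.0723 ff0.0 q6 [0.48 0.33 0.01 1.27 0.   1.92]
[[-0.127, 0.992, -0.018], [0.992, 0.127, -0.005], [-0.003, -0.018, -1.0]]
[-11.03  -3.5    0.55]
[-14.53  -4.47   0.57]
```

>>> {"api": "carry_out", "payload": {
  "plan": "0 0 0 -0.21 0.03 0;-0.8 -0.25 0 0 0 0;-0.8 -0.25 0 0 0 0;-0.8 -0.25 0 0 0 0;-0.8 -0.25 0 0 0 0;-0.8 -0.25 0 0 0 0;-0.8 -0.25 0 0 0 0;-0.8 -0.25 0 0 0 0;-0.8 -0.25 0 0 0 0;-0.8 -0.25 0 0 0 0;-0.8 -0.25 0 0 0 0;-0.8 -0.25 0 0 0 0;-0.8 -0.25 0 0 0 0;-0.8 -0.25 0 0 0 0;-0.6 -0.25 0 0 0 0;0 0 0 0 0 0;0 0 0 0 0 0",
  "grip": 0
}}

```text
t: 15.78
position: [0.4544, -0.1035, 0.1789]
eef_rot: [[-0.125, 0.992, 0.003], [0.992, 0.125, 0.001], [0.001, 0.004, -1.0]]
ft_force: [-0.2, 0.4, 0.2]
finger_gap: 0.0852
finger_force: 0.0
```

```bash
cat >> h.py <<'E'
def brown(w,lo=60):
    h=cv2.cvtColor(w['pixels'],cv2.COLOR_BGR2HSV);m=cv2.inRange(h,(5,70,60),(22,255,255));m=cv2.morphologyEx(m,cv2.MORPH_CLOSE,np.ones((9,9)))
    W=cloud(w)
    for c in cv2.findContours(m,0,2)[0]:
        if cv2.contourArea(c)>lo:
            q=c[:,0];P=np.array([onz(w,x,y,.02) for x,y in q]);(x,y),r=cv2.minEnclosingCircle((P[:,:2]*1000).astype(np.float32));(u,v),_=cv2.minEnclosingCircle(c);print('brown px',round(u),round(v),'world',round(x,1),round(y,1),'r',round(r,1))
E
python3 - <<'E'
from h import *
o=st();print(o['eef_rot'][:,2].round(3));w=shot('wrist','w7.png');brown(w);W=cloud(w)
for n,a in(('rim',(.45,-.105)),('nut',(.56,-.225))):
    z=.0195 if n=='rim' else .036
    m=(abs(W[...,2]-z)<.004)&(np.hypot(W[...,0]-a[0],W[...,1]-a[1])<.05);q=W[m][:,:2]*1000
    if len(q): print(n,len(q),cv2.minEnclosingCircle(q.astype(np.float32)),np.median(q,0))
t=shot('top');brown(t)
E
```

```text
t15.8 pos [ 0.4544 -0.1035  0.1789] yaw1.696 F [-0.2  0.4  0.2] gap0.0852 ff0.0 q6 [-0.36 -0.   -0.38  1.19  0.    1.08]
[ 0.003  0.001 -1.   ]
brown px 8 332 world 182.9 -344.1 r 12.7
brown px 218 285 world 431.6 -247.8 r 25.3
brown px 249 169 world 451.5 -104.7 r 25.4
brown px 193 48 world 385.6 3.4 r 19.0
rim 1705 ((450.985595703125, -104.99787139892578), 33.016868591308594) [ 450.72059889 -103.17095946]
nut 1350 ((558.116943359375, -224.11273193359375), 26.559785842895508) [ 555.99782183 -221.85776536]
brown px 85 330 world 41.3 593.2 r 27.4
brown px 468 261 world 238.4 -575.2 r 40.7
brown px 241 222 world 363.8 117.9 r 31.9
brown px 279 215 world 383.8 1.0 r 19.0
brown px 82 212 world 399.6 612.3 r 124.2
brown px 158 168 world 535.2 377.1 r 23.7
brown px 50 170 world 530.6 718.1 r 144.9
```

>>> {"api": "carry_out", "payload": {
  "plan": "-0.02 -0.08 0.9 0 0 0;0 0 0.9 0 0 0;0 0 0.9 0 0 0;0 0 0.9 0 0 0;0 0 0.8 0 0 0;0 0 0.6 0 0 0;0 0 0.4 0 0 0;0 0 0.1 0 0 0;0 0 0 0 0 0;0 0 0 0 0 0;0 0 0 0 0 0"
}}

```text
t: 16.8
position: [0.4544, -0.1037, -0.0395]
eef_rot: [[-0.13, 0.992, 0.006], [0.992, 0.13, 0.0], [-0.001, 0.006, -1.0]]
ft_force: [0.3, 1.0, 0.8]
finger_gap: 0.0854
finger_force: 0.0
```

>>> {"api": "carry_out", "payload": {
  "plan": "0 0 0 0 0 0;0 0 0 0 0 0;0 0 0 0 0 0;0 0 0 0 0 0;0 0 0 0 0 0",
  "grip": 1,
  "newtons": 40
}}

```text
t: 17.22
position: [0.4538, -0.104, -0.0393]
eef_rot: [[-0.129, 0.992, 0.005], [0.992, 0.129, 0.001], [-0.0, 0.005, -1.0]]
ft_force: [-1.1, 0.2, 6.9]
finger_gap: 0.0637
finger_force: 43.5
```

>>> {"api": "carry_out", "payload": {
  "plan": "0 0 -0.3 0 0 0;0 0 -0.8 0 0 0;0 0 -0.9 0 0 0;0 0 -0.9 0 0 0;0 0 -0.9 0 0 0;0 0 0 0 0 0;0 0 0 0 0 0"
}}

```text
t: 17.8
position: [0.4549, -0.1048, 0.1143]
eef_rot: [[-0.129, 0.992, 0.01], [0.992, 0.129, -0.001], [-0.003, 0.01, -1.0]]
ft_force: [0.1, -0.6, -1.6]
finger_gap: 0.0632
finger_force: 45.3
```

```bash
python3 - <<'E'
from h import *
o=st();w=shot('wrist','w8.png');np.savez('/tmp/w8',**{k:np.array(v) for k,v in w.items()});R=np.array(o['eef_rot']);W=cloud(w)
L=((W-o['position'])@R*1000);
m=(abs(L[...,0])<45)&(abs(L[...,1])<31)&(L[...,2]>-75)&(L[...,2]<0);q=L[m];z0=np.percentile(q[:,2],5);print('reel top z',z0,q.min(0),q.max(0))
print(go([.515,.103,.0]))
E
```

```text
t17.8 pos [ 0.4549 -0.1048  0.1143] yaw1.700 F [ 0.1 -0.6 -1.6] gap0.0632 ff45.3 q6 [-0.37  0.05 -0.47  1.04  0.    1.07]
reel top z -60.24057446562126 [-33.87360538 -30.99835364 -74.99551603] [ 32.69944951  30.96332069 -38.48594106]
[4.93 2.19 2.81]
```

View pics/w8.png

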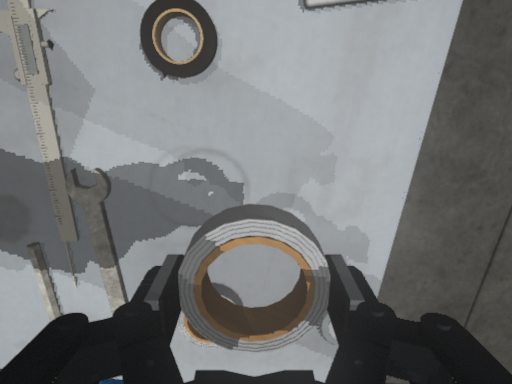

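Reel A is held level. Moving it over the spindle.

>>> {"api": "carry_out", "payload": {
  "plan": "0.7 0.31 0 0 0 0;0.7 0.31 0 0 0 0;0.7 0.31 0 0 0 0;0.7 0.31 0 0 0 0;0.7 0.31 0 0 0 0;0.7 0.31 0 0 0 0;0.73 0.32 0 0 0 0;0 0 0 0 0 0;0 0 0 0 0 0;0 0 0 0 0 0;0 0 0 0 0 0"
}}

```text
t: 18.77
position: [0.5117, 0.1021, 0.1103]
eef_rot: [[-0.128, 0.992, 0.0], [0.992, 0.128, 0.001], [0.001, 0.001, -1.0]]
ft_force: [-0.5, 0.7, -1.3]
finger_gap: 0.0634
finger_force: 45.2
```

```bash
python3 - <<'E'
from h import *
o=st();w=shot('wrist','w9.png');R=np.array(o['eef_rot']);W=cloud(w)
m=(abs(W[...,2]-.104)<.004)&(np.hypot(W[...,0]-.515,W[...,1]-.102)<.025);q=W[m]
if len(q):print(len(q),(q.max(0)+q.min(0))/2,np.ptp(q,0))
L=(W-o['position'])@R*1000
m=(abs(L[...,2]+59)<3)&(abs(L[...,0])<40)&(abs(L[...,1])<40);q=L[m];print(q.min(0),q.max(0))
print(go([.515,.103,.06]))
E
```

```text
t18.8 pos [0.5117 0.1021 0.1103] yaw1.699 F [-0.5  0.7 -1.3] gap0.0634 ff45.2 q6 [ 0.07  0.15 -0.36  1.05  0.    1.52]
102 [0.51425794 0.10330631 0.10296334] [0.01827172 0.03124086 0.00562462]
[-33.84170825 -39.99206434 -61.99960505] [ 32.78997704  39.23994406 -56.00006989]
[0.02 0.07 1.27]
```

>>> {"api": "carry_out", "payload": {
  "plan": "0.03 0.07 0 0 0 0;0 0 0 0 0 0;0 0 0.4 0 0 0;0 0 0.4 0 0 0;0 0 0.4 0 0 0;0 0 0.3 0 0 0;0 0 0.2 0 0 0;0 0 0.2 0 0 0;0 0 0 0 0 0;0 0 0 0 0 0"
}}

```text
t: 19.65
position: [0.5156, 0.1044, 0.0354]
eef_rot: [[-0.129, 0.992, 0.002], [0.992, 0.129, 0.001], [0.0, 0.002, -1.0]]
ft_force: [-2.0, -0.9, -0.7]
finger_gap: 0.0635
finger_force: 45.1
```

>>> {"api": "carry_out", "payload": {
  "plan": "0 0 0.3 0 0 0;0 0 0.3 0 0 0;0 0 0.2 0 0 0;0 0 0 0 0 0;0 0 0 0 0 0"
}}

```text
t: 20.07
position: [0.5155, 0.1045, 0.0034]
eef_rot: [[-0.129, 0.992, 0.002], [0.992, 0.129, 0.001], [0.0, 0.002, -1.0]]
ft_force: [-1.8, -1.1, -2.7]
finger_gap: 0.0632
finger_force: 45.1
```

>>> {"api": "carry_out", "payload": {
  "plan": "0 0 0 0 0 0;0 0 0 0 0 0;0 0 0 0 0 0;0 0 0 0 0 0;0 0 -0.7 0 0 0;0 0 -0.9 0 0 0;0 0 -0.9 0 0 0;0 0 -0.9 0 0 0;-0.8 -0.3 -0.9 0 0 0;-0.8 -0.3 0 0 0 0;-0.8 -0.3 0 0 0 0;-0.8 -0.3 0 0 0 0;0 0 0 0 0 0;0 0 0 0 0 0",
  "grip": 0
}}

```text
t: 21.23
position: [0.4861, -0.0246, 0.1703]
eef_rot: [[-0.126, 0.992, 0.005], [0.992, 0.126, 0.001], [0.001, 0.005, -1.0]]
ft_force: [-0.4, 0.3, -0.2]
finger_gap: 0.0854
finger_force: 0.0
```

```bash
python3 - <<'E'
from h import *
o=st();w=shot('wrist','w10.png');brown(w);W=cloud(w)
m=(np.hypot(W[...,0]-.515,W[...,1]-.103)<.034)&(np.hypot(W[...,0]-.515,W[...,1]-.103)>.026);q=W[m];print('reel ring z pct',np.percentile(q[:,2],[5,25,50,75,95]),len(q))
for n,a,z in(('b',(.432,-.248),.0195),('nut',(.558,-.224),.036)):
    m=(abs(W[...,2]-z)<.004)&(np.hypot(W[...,0]-a[0],W[...,1]-a[1])<.05);q=W[m][:,:2]*1000
    if len(q): print(n,len(q),cv2.minEnclosingCircle(q.astype(np.float32)))
print(go([.432,-.248,.15]))
E
```

```text
t21.2 pos [ 0.4861 -0.0246  0.1703] yaw1.697 F [-0.4  0.3 -0.2] gap0.0854 ff0.0 q6 [-0.18  0.04 -0.35  1.17  0.    1.26]
brown px 184 344 world 431.3 -247.8 r 25.6
brown px 153 130 world 385.7 3.6 r 19.1
brown px 304 35 world 519.5 106.1 r 27.3
brown px 133 6 world 364.9 112.8 r 37.3
reel ring z pct [0.01195612 0.04258029 0.04347586 0.04410393 0.04487224] 1664
b 1214 ((431.25897216796875, -247.40782165527344), 33.4369010925293)
nut 1228 ((557.5086059570312, -224.6522979736328), 26.952863693237305)
[-5.39 -2.06  0.49]
```

Reel A is seated, with its top at 44 mm. Reel B is next.

>>> {"api": "carry_out", "payload": {
  "plan": "-0.77 -0.3 0 0 0 0;-0.77 -0.3 0 0 0 0;-0.77 -0.3 0 0 0 0;-0.77 -0.3 0 0 0 0;-0.77 -0.3 0 0 0 0;-0.77 -0.3 0 0 0 0;-0.77 -0.3 0 0 0 0;0 0 0 0 0 0;0 0 0.9 0 0 0;0 0 0.9 0 0 0;0 0 0.9 0 0 0;0 0 0.9 0 0 0;0 0 0 0 0 0;0 0 0 0 0 0"
}}

```text
t: 22.45
position: [0.4295, -0.245, 0.0236]
eef_rot: [[-0.131, 0.991, -0.001], [0.991, 0.131, 0.005], [0.005, -0.0, -1.0]]
ft_force: [1.0, 0.1, 1.0]
finger_gap: 0.085
finger_force: 0.0
```

```bash
python3 - <<'E'
from h import *
o=st();w=shot('wrist');brown(w);print(go([.4313,-.2476,-.0395]))
E
```

```text
t22.4 pos [ 0.4295 -0.245   0.0236] yaw1.702 F [1.  0.1 1. ] gap0.0850 ff0.0 q6 [-0.65  0.21 -0.51  0.86  0.    0.79]
brown px 255 234 world 431.6 -247.7 r 25.5
[-0.02 -0.01  1.63]
```

>>> {"api": "carry_out", "payload": {
  "plan": "-0.02 0 0.6 0 0 0;0 0 0.6 0 0 0;0 0 0.3 0 0 0;0 0 0.1 0 0 0;0 0 0 0 0 0;0 0 0 0 0 0"
}}

```text
t: 23.0
position: [0.4333, -0.2497, -0.0368]
eef_rot: [[-0.13, 0.992, 0.007], [0.992, 0.13, -0.001], [-0.002, 0.006, -1.0]]
ft_force: [-0.1, 0.6, -0.1]
finger_gap: 0.0859
finger_force: 0.0
```

>>> {"api": "carry_out", "payload": {
  "plan": "0 0 0 0 0 0;0 0 0 0 0 0;0 0 0 0 0 0;0 0 0 0 0 0;0 0 0 0 0 0",
  "grip": 1
}}

```text
t: 23.42
position: [0.4326, -0.2496, -0.0366]
eef_rot: [[-0.129, 0.992, 0.006], [0.992, 0.129, -0.001], [-0.002, 0.006, -1.0]]
ft_force: [-1.7, 1.3, 8.8]
finger_gap: 0.0641
finger_force: 42.4
```

>>> {"api": "carry_out", "payload": {
  "plan": "0 0 -0.3 0 0 0;0 0 -0.8 0 0 0;0 0 -0.9 0 0 0;0 0 -0.9 0 0 0;0 0 -0.9 0 0 0;0 0 0 0 0 0;0 0 0 0 0 0;0 0 0 0 0 0"
}}

```text
t: 24.08
position: [0.4303, -0.2483, 0.1131]
eef_rot: [[-0.129, 0.992, 0.003], [0.992, 0.129, 0.001], [0.001, 0.004, -1.0]]
ft_force: [-0.1, 0.6, -1.5]
finger_gap: 0.0633
finger_force: 45.3
```

```bash
python3 - <<'E'
from h import *
o=st();w=shot('wrist');R=np.array(o['eef_rot']);W=cloud(w)
L=(W-o['position'])@R*1000
m=(abs(L[...,2]+59)<6)&(abs(L[...,0])<40)&(abs(L[...,1])<28);q=L[m];print(q.min(0),q.max(0),np.median(q,0))
print(R[:,2].round(3),go([.5155,.104,.11]))
E
```

```text
t24.1 pos [ 0.4303 -0.2483  0.1131] yaw1.700 F [-0.1  0.6 -1.5] gap0.0633 ff45.3 q6 [-0.66  0.11 -0.41  1.05  0.    0.79]
[-31.51421739 -27.99310537 -58.76743434] [ 34.77589425  27.99220503 -53.00432941] [  9.38930657  -0.49440883 -56.31030537]
[ 0.003  0.001 -1.   ] [8.44 3.27 0.08]
```

>>> {"api": "carry_out", "payload": {
  "plan": "0.76 0.3 0 0 0 0;0.76 0.3 0 0 0 0;0.76 0.3 0 0 0 0;0.76 0.3 0 0 0 0;0.76 0.3 0 0 0 0;0.76 0.3 0 0 0 0;0.76 0.3 0 0 0 0;0.76 0.3 0 0 0 0;0.76 0.3 0 0 0 0;0.76 0.3 0 0 0 0;0.78 0.27 0 0 0 0;0 0 0 0 0 0;0 0 0 0 0 0;0 0 0 0 0 0;0 0 0 0 0 0"
}}

```text
t: 25.38
position: [0.5158, 0.0998, 0.1125]
eef_rot: [[-0.128, 0.992, 0.001], [0.992, 0.128, 0.001], [0.001, 0.001, -1.0]]
ft_force: [0.7, 0.5, -1.0]
finger_gap: 0.0643
finger_force: 45.3
```

```bash
python3 - <<'E'
from h import *
st();print(go([.5157,.1023,.04]))
E
```

```text
t25.4 pos [0.5158 0.0998 0.1125] yaw1.699 F [ 0.7  0.5 -1. ] gap0.0643 ff45.3 q6 [ 0.07  0.16 -0.35  1.06  0.    1.51]
[0.06 0.   1.81]
```

>>> {"api": "carry_out", "payload": {
  "plan": "0.05 0 0 0 0 0;0 0 0 0 0 0;0 0 0.4 0 0 0;0 0 0.4 0 0 0;0 0 0.4 0 0 0;0 0 0.3 0 0 0;0 0 0.2 0 0 0;0 0 0.2 0 0 0;0 0 0 0 0 0;0 0 0 0 0 0"
}}

```text
t: 26.22
position: [0.5156, 0.1021, 0.0372]
eef_rot: [[-0.129, 0.992, 0.001], [0.992, 0.129, 0.0], [0.0, 0.001, -1.0]]
ft_force: [-2.6, -2.1, -3.1]
finger_gap: 0.0639
finger_force: 45.2
```

>>> {"api": "carry_out", "payload": {
  "plan": "0 0 0.3 0 0 0;0 0 0.2 0 0 0;0 0 0.15 0 0 0;0 0 0 0 0 0;0 0 0 0 0 0"
}}

```text
t: 26.63
position: [0.5157, 0.1021, 0.0113]
eef_rot: [[-0.129, 0.992, 0.001], [0.992, 0.129, -0.0], [-0.0, 0.001, -1.0]]
ft_force: [-4.0, -3.7, -3.4]
finger_gap: 0.0634
finger_force: 45.1
```

>>> {"api": "carry_out", "payload": {
  "plan": "0 0 0 0 0 0;0 0 0 0 0 0;0 0 0 0 0 0;0 0 0 0 0 0;0 0 -0.7 0 0 0;0 0 -0.9 0 0 0;0 0 -0.9 0 0 0;0 0 -0.9 0 0 0;-0.8 0 -0.9 0 0 0;-0.8 0 0 0 0 0;-0.8 0 0 0 0 0;-0.8 0 0 0 0 0;0 0 0 0 0 0;0 0 0 0 0 0",
  "grip": 0
}}

```text
t: 27.8
position: [0.5335, -0.0212, 0.1796]
eef_rot: [[-0.126, 0.992, 0.005], [0.992, 0.126, 0.002], [0.001, 0.005, -1.0]]
ft_force: [-1.3, 0.8, -0.3]
finger_gap: 0.0855
finger_force: 0.0
```

```bash
python3 - <<'E'
from h import *
o=st();w=shot('wrist','w11.png');brown(w);W=cloud(w)
r=np.hypot(W[...,0]-.515,W[...,1]-.103);q=W[(r<.034)&(r>.026)];print('ring z',np.percentile(q[:,2],[5,25,50,75,95]),len(q))
q=W[(abs(W[...,2]-.0635)<.003)&(r<.05)][:,:2]*1000;print('reel',cv2.minEnclosingCircle(q.astype(np.float32)))
q=W[(abs(W[...,2]-.105)<.002)&(r<.03)];print('thr',(q.max(0)+q.min(0))/2)
t=shot('top','t11.png');T=cloud(t)
m=(np.hypot(W[...,0]-.558,W[...,1]+.2245)<.06)&(abs(W[...,2]-.036)<.004);q=W[m][:,:2]*1000
if len(q):print('nut',cv2.minEnclosingCircle(q.astype(np.float32)))
print(go([.558,-.2245,.12]))
E
```

```text
t27.8 pos [ 0.5335 -0.0212  0.1796] yaw1.697 F [-1.3  0.8 -0.3] gap0.0855 ff0.0 q6 [-0.16  0.12 -0.25  1.2   0.    1.28]
brown px 108 126 world 385.9 3.7 r 19.2
brown px 252 27 world 516.0 110.6 r 30.2
brown px 114 8 world 392.1 110.3 r 14.0
brown px 68 6 world 351.3 110.7 r 24.5
ring z [0.04309674 0.06289773 0.06355159 0.06416099 0.06490499] 1705
reel ((515.7529907226562, 102.94872283935547), 32.86809158325195)
thr [0.51260078 0.10167661 0.10499621]
nut ((557.658203125, -224.46542358398438), 26.65192985534668)
[-5.16 -0.04  1.47]
```

View pics/w11.png

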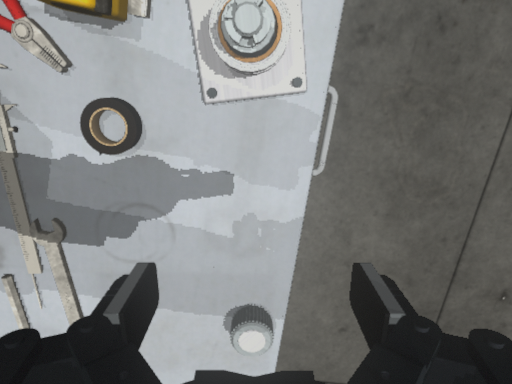

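Both reels are seated, with the stack top at 64 mm. The nut is at (252,335), and the black tape hasn't moved. Going for the nut.

>>> {"api": "carry_out", "payload": {
  "plan": "-0.86 0 0 0 0 0;-0.86 0 0 0 0 0;-0.86 0 0 0 0 0;-0.86 0 0 0 0 0;-0.86 0 0 0 0 0;-0.86 0 0 0 0 0;0 0 0 0 0 0;0 0 0.9 0 0 0;0 0 0.9 0 0 0;0 0 0.9 0 0 0;0 0 0.6 0 0 0;0 0 0 0 0 0;0 0 0 0 0 0;0 0 0 0 0 0"
}}

```text
t: 29.07
position: [0.5612, -0.2242, 0.0484]
eef_rot: [[-0.13, 0.991, 0.006], [0.991, 0.13, 0.0], [-0.0, 0.006, -1.0]]
ft_force: [0.3, -0.1, -0.9]
finger_gap: 0.0856
finger_force: 0.0
```

```bash
python3 - <<'E'
from h import *
o=st();w=shot('wrist');W=cloud(w)
m=(np.hypot(W[...,0]-.558,W[...,1]+.2245)<.06)&(abs(W[...,2]-.036)<.003);q=W[m][:,:2]*1000
(x,y),r=cv2.minEnclosingCircle(q.astype(np.float32));print('nut',x,y,r)
print(go([x/1000,y/1000,-.0365]))
E
```

```text
t29.1 pos [ 0.5612 -0.2242  0.0484] yaw1.702 F [ 0.3 -0.1 -0.9] gap0.0856 ff0.0 q6 [-0.49  0.35 -0.25  0.97  0.    0.95]
nut 558.202880859375 -224.2555389404297 26.11509895324707
[ 0.03 -0.1   2.14]
```

>>> {"api": "carry_out", "payload": {
  "plan": "0.02 -0.08 0.6 0 0 0;0 0 0.7 0 0 0;0 0 0.5 0 0 0;0 0 0.3 0 0 0;0 0 0 0 0 0;0 0 0 0 0 0;0 0 0 0 0 0"
}}

```text
t: 29.7
position: [0.5586, -0.225, -0.0352]
eef_rot: [[-0.129, 0.992, 0.007], [0.992, 0.129, -0.001], [-0.001, 0.007, -1.0]]
ft_force: [0.4, -0.2, -0.3]
finger_gap: 0.0856
finger_force: 0.0
```

>>> {"api": "carry_out", "payload": {
  "plan": "0 0 0 0 0 0;0 0 0 0 0 0;0 0 0 0 0 0;0 0 0 0 0 0;0 0 0 0 0 0;0 0 0 0 0 0",
  "grip": 1,
  "newtons": 60
}}

```text
t: 30.2
position: [0.5582, -0.2248, -0.0357]
eef_rot: [[-0.129, 0.992, 0.006], [0.992, 0.129, -0.0], [-0.001, 0.006, -1.0]]
ft_force: [-0.2, 0.6, 6.7]
finger_gap: 0.051
finger_force: 62.9
```

>>> {"api": "carry_out", "payload": {
  "plan": "0 0 -0.3 0 0 0;0 0 -0.9 0 0 0;0 0 -0.9 0 0 0;0 0 -0.9 0 0 0;0 0 -0.9 0 0 0;0 0 -0.9 0 0 0;0 0 0 0 0 0;0 0 0 0 0 0;0 0 0 0 0 0"
}}

```text
t: 30.95
position: [0.5552, -0.2239, 0.1543]
eef_rot: [[-0.129, 0.992, 0.002], [0.992, 0.129, 0.002], [0.001, 0.002, -1.0]]
ft_force: [0.1, 1.0, -1.5]
finger_gap: 0.0511
finger_force: 62.9
```

```bash
python3 - <<'E'
from h import *
o=st();w=shot('wrist');R=np.array(o['eef_rot']);W=cloud(w)
L=(W-o['position'])@R*1000
m=(L[...,2]<-50)&(L[...,2]>-85)&(abs(L[...,0])<30)&(abs(L[...,1])<21);q=L[m];print(np.percentile(q[:,2],[2,10,50]));z=np.percentile(q[:,2],10)
q=q[abs(q[:,2]-z)<3];print('ctr',(q.max(0)+q.min(0))/2,np.ptp(q,0))
print(R[:,2].round(3),go([.5152,.103,.11]))
E
```

```text
t30.9 pos [ 0.5552 -0.2239  0.1543] yaw1.700 F [ 0.1  1.  -1.5] gap0.0511 ff62.9 q6 [-0.49  0.25 -0.14  1.18  0.    0.95]
[-73.37238427 -72.87549479 -71.91050743]
ctr [ 1.24159202e+00  1.37890737e-02 -7.21063895e+01] [48.46564581 41.95319951  4.45821516]
[ 0.002  0.002 -1.   ] [8.22 0.08 1.1 ]
```

>>> {"api": "carry_out", "payload": {
  "plan": "0.82 0.01 0 0 0 0;0.82 0.01 0 0 0 0;0.82 0.01 0 0 0 0;0.82 0.01 0 0 0 0;0.82 0.01 0 0 0 0;0.82 0.01 0 0 0 0;0.82 0 0 0 0 0;0.82 0 0 0 0 0;0.82 0 0 0 0 0;0.82 0 0 0 0 0;0 0 0.8 0 0 0;0 0 0.8 0 0 0;0 0 0.2 0 0 0;0 0 0 0 0 0;0 0 0 0 0 0;0 0 0 0 0 0"
}}

```text
t: 32.33
position: [0.5173, 0.101, 0.0839]
eef_rot: [[-0.128, 0.992, 0.005], [0.992, 0.128, 0.001], [0.001, 0.005, -1.0]]
ft_force: [0.0, -0.1, -0.7]
finger_gap: 0.0508
finger_force: 62.9
```

```bash
python3 - <<'E'
from h import *
o=st();print(o['moment'].round(2),go([.515,.1022,.0625]))
E
```

```text
t32.3 pos [0.5173 0.101  0.0839] yaw1.699 F [ 0.  -0.1 -0.7] gap0.0508 ff62.9 q6 [ 0.07  0.19 -0.39  0.99  0.    1.51]
[ 0.02 -0.05 -0.01] [ 0.04 -0.05  0.53]
```

>>> {"api": "carry_out", "payload": {
  "plan": "0.03 -0.05 0 0 0 0;0 0 0.2 0 0 0;0 0 0.2 0 0 0;0 0 0.05 0 0 0;0 0 0.05 0 0 0;0 0 0 0 0 0;0 0 0 0 0 0;0 0 0 0 0 0"
}}

```text
t: 33.0
position: [0.5136, 0.1021, 0.0634]
eef_rot: [[-0.129, 0.992, 0.002], [0.992, 0.129, 0.001], [0.001, 0.002, -1.0]]
ft_force: [-3.4, -1.7, 5.6]
finger_gap: 0.0505
finger_force: 63.8
```

Contact at landing height (13.5 mm). Turning backward while pressing lightly.

>>> {"api": "carry_out", "payload": {
  "plan": "0 -0.02 0.02 0 0 -1;0 0 0.02 0 0 -1;0 0 0.02 0 0 -1;0 0 0 0 0 -1;0 0 0 0 0 -1;0 0 0 0 0 -1;0 0 0 0 0 0;0 0 0 0 0 0"
}}

```text
t: 33.67
position: [0.5138, 0.1023, 0.0605]
eef_rot: [[-0.606, 0.796, 0.004], [0.796, 0.606, 0.002], [-0.001, 0.004, -1.0]]
ft_force: [0.4, 0.4, 0.6]
finger_gap: 0.0507
finger_force: 63.2
```

```bash
python3 - <<'E'
from h import *
o=st();print(o['moment'].round(2))
E
```

```text
t33.7 pos [0.5138 0.1023 0.0605] yaw2.222 F [0.4 0.4 0.6] gap0.0507 ff63.2 q6 [ 0.07  0.21 -0.42  0.94  0.    0.99]
[ 0.11 -0.13  0.02]
```

>>> {"api": "carry_out", "payload": {
  "plan": "0 0 0.05 0 0 0;0 0 0.05 0 0 0;0 0 0 0 0 0;0 0 0 0 0 0"
}}

```text
t: 34.0
position: [0.5132, 0.1022, 0.056]
eef_rot: [[-0.607, 0.795, 0.003], [0.795, 0.607, 0.001], [-0.001, 0.003, -1.0]]
ft_force: [1.2, 0.2, -1.7]
finger_gap: 0.0509
finger_force: 63.1
```

>>> {"api": "carry_out", "payload": {
  "plan": "0 0 0.05 0 0 0;0 0 0.04 0 0 0;0 0 0 0 0 0;0 0 0 0 0 0;0 0 0 0 0 0"
}}

```text
t: 34.42
position: [0.5136, 0.1022, 0.0542]
eef_rot: [[-0.607, 0.794, 0.004], [0.794, 0.607, 0.001], [-0.002, 0.004, -1.0]]
ft_force: [-2.9, -0.8, 6.7]
finger_gap: 0.0505
finger_force: 64.0
```

Dropped into the slots, about 4.3 mm above the shoulder. Screwing forward.

>>> {"api": "carry_out", "payload": {
  "plan": "0 0 0 0 0 1;0 0 0 0 0 1;0 0 0.01 0 0 1;0 0 0.01 0 0 1;0 0 0.01 0 0 1;0 0 0.01 0 0 1;0 0 0.01 0 0 1;0 0 0.01 0 0 1;0 0 0 0 0 0;0 0 0 0 0 0"
}}

```text
t: 35.25
position: [0.5149, 0.1022, 0.0518]
eef_rot: [[0.043, 0.999, 0.006], [0.999, -0.043, 0.001], [0.001, 0.006, -1.0]]
ft_force: [0.2, 0.5, 5.9]
finger_gap: 0.0506
finger_force: 63.5
```

```bash
python3 - <<'E'
from h import *
o=st();print(o['moment'].round(2))
E
```

```text
t35.2 pos [0.5149 0.1022 0.0518] yaw1.528 F [0.2 0.5 5.9] gap0.0506 ff63.5 q6 [ 0.07  0.22 -0.43  0.92  0.    1.69]
[-0.05  0.03 -0.07]
```

>>> {"api": "carry_out", "payload": {
  "plan": "0 0 0.005 0 0 1;0 0 0.005 0 0 1;0 0 0.005 0 0 1;0 0 0.005 0 0 1;0 0 0.005 0 0 1;0 0 0.005 0 0 1;0 0 0.005 0 0 1;0 0 0.005 0 0 1;0 0 0 0 0 0;0 0 0 0 0 0"
}}

```text
t: 36.08
position: [0.5141, 0.1024, 0.05]
eef_rot: [[0.675, 0.738, 0.005], [0.738, -0.675, 0.001], [0.004, 0.002, -1.0]]
ft_force: [-1.5, 0.3, 6.5]
finger_gap: 0.0509
finger_force: 63.6
```

```bash
python3 - <<'E'
from h import *
o=st();print(o['moment'].round(2))
E
```

```text
t36.1 pos [0.5141 0.1024 0.05  ] yaw0.829 F [-1.5  0.3  6.5] gap0.0509 ff63.6 q6 [ 0.07  0.22 -0.43  0.92  0.    2.38]
[ 0.01  0.21 -0.23]
```

>>> {"api": "carry_out", "payload": {
  "plan": "0 0 0 0 0 1;0 0 0 0 0 1;0 0 0 0 0 1;0 0 0 0 0 1;0 0 0 0 0 0;0 0 0 0 0 0"
}}

```text
t: 36.58
position: [0.5157, 0.1034, 0.0501]
eef_rot: [[0.885, 0.465, 0.007], [0.465, -0.885, 0.004], [0.008, 0.0, -1.0]]
ft_force: [3.3, 4.0, 4.3]
finger_gap: 0.0506
finger_force: 63.3
```

```bash
python3 - <<'E'
from h import *
o=st();print(o['moment'].round(2))
E
```

```text
t36.6 pos [0.5157 0.1034 0.0501] yaw0.484 F [3.3 4.  4.3] gap0.0506 ff63.3 q6 [ 0.07  0.22 -0.43  0.92  0.    2.73]
[ 0.73 -0.61  0.74]
```

>>> {"api": "carry_out", "payload": {
  "plan": "0 0 0 0 0 1;0 0 0 0 0 1;0 0 0 0 0 0;0 0 0 0 0 0"
}}

```text
t: 36.92
position: [0.5129, 0.1022, 0.0499]
eef_rot: [[0.952, 0.305, 0.002], [0.305, -0.952, 0.001], [0.003, -0.0, -1.0]]
ft_force: [-2.0, -0.2, 9.6]
finger_gap: 0.0506
finger_force: 60.8
```

```bash
python3 - <<'E'
from h import *
o=st();print(o['moment'].round(2))
E
```

```text
t36.9 pos [0.5129 0.1022 0.0499] yaw0.310 F [-2.  -0.2  9.6] gap0.0506 ff60.8 q6 [ 0.07  0.22 -0.43  0.92  0.    2.9 ]
[0.23 0.41 1.16]
```

>>> {"api": "carry_out", "payload": {
  "plan": "0 0 0 0 0 0;0 0 0 0 0 0;0 0 0 0 0 0;0 0 0 0 0 0;0 0 -0.6 0 0 0;0 0 -0.9 0 0 0;0 0 -0.9 0 0 0;-0.4 0 -0.9 0 0 -0.5;0 0 0 0 0 -1;0 0 0 0 0 -1;0 0 0 0 0 0;0 0 0 0 0 0",
  "grip": 0.2
}}

```text
t: 37.92
position: [0.4973, 0.0971, 0.1805]
eef_rot: [[0.868, 0.497, 0.002], [0.497, -0.868, 0.001], [0.003, 0.0, -1.0]]
ft_force: [1.2, -0.5, 0.0]
finger_gap: 0.0684
finger_force: 0.0
```

```bash
python3 - <<'E'
from h import *
o=st();w=shot('wrist','w12.png');W=cloud(w);r=np.hypot(W[...,0]-.515,W[...,1]-.103)
q=W[(r<.02)&(W[...,2]>.09)];print('nut top',np.percentile(q[:,2],[5,50,95]),len(q))
q=W[(abs(W[...,2]-.121)<.004)&(r<.05)][:,:2]*1000;print(cv2.minEnclosingCircle(q.astype(np.float32)))
q=W[(abs(W[...,2]-.117)<.003)&(np.hypot(W[...,0]-.6,W[...,1]-.197)<.03)];print('knob',np.median(q,0),len(q))
q=W[(r<.034)&(r>.028)];print(np.percentile(q[:,2],[25,50,75]))
E
```

```text
t37.9 pos [0.4973 0.0971 0.1805] yaw0.520 F [ 1.2 -0.5  0. ] gap0.0684 ff0.0 q6 [ 0.06  0.07 -0.3   1.2   0.    2.69]
nut top [0.12140207 0.12336596 0.30004839] 4118
((514.556640625, 103.03781127929688), 26.158714294433594)
knob [0.59468242 0.19348798 0.11707929] 220
[0.22809433 0.27211517 0.29333599]
```

View pics/w12.png

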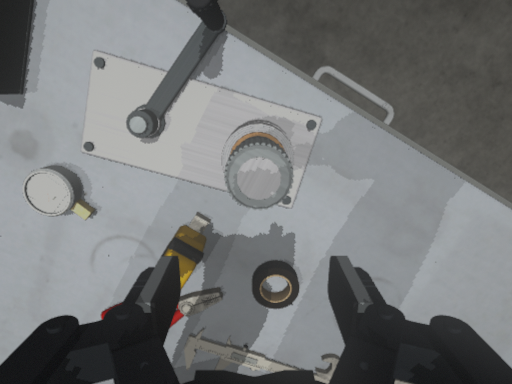

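The nut is home: top at 122 mm, centred, with torque jammed at about 1.2 N m. The knob is next; checking its position from the stored w3 view (px 163,64).

```bash
python3 - <<'E'
from h import *
w=load('w3');W=cloud(w)
q=W[(abs(W[...,2]-.1175)<.0012)&(W[...,0]>.57)];print((q.max(0)+q.min(0))/2,np.ptp(q,0),len(q))
P=np.array([.4882,.2137])
for z in [(163,64),(165,66)]:
    p=onz(w,*z,.118);print(p,np.linalg.norm(p[:2]-P))
t=shot('top');T=cloud(t);q=T[(abs(T[...,2]-.118)<.006)&(np.hypot(T[...,0]-.6,T[...,1]-.195)<.03)];print('top',len(q),q.mean(0) if len(q) else 0)
print(go([.6015,.197,.0515]))
E
```

```text
[0.60045186 0.1971227  0.11750264] [0.01841296 0.01801243 0.00234187] 363
[0.60057773 0.19659952 0.118     ] 0.1136713750422646
[0.59964578 0.19468235 0.118     ] 0.11305676373439826
top 28 [0.59938876 0.19444176 0.11710741]
[ 3.5  -0.87  3.22]
```

>>> {"api": "carry_out", "payload": {
  "plan": "0.87 -0.21 0 0 0 0;0.87 -0.22 0 0 0 0;0.87 -0.22 0 0 0 0;0.87 -0.22 0 0 0 0;0 0 0 0 0 0;0 0 0 0 0 0;0 0 0.3 0 0 0;0 0 0.3 0 0 0;0 0 0 0 0 0;0 0 0 0 0 0"
}}

```text
t: 38.85
position: [0.5988, 0.1957, 0.1554]
eef_rot: [[0.867, 0.498, -0.001], [0.498, -0.867, 0.0], [-0.0, -0.001, -1.0]]
ft_force: [0.9, -0.7, 0.4]
finger_gap: 0.0685
finger_force: 0.0
```

```bash
python3 - <<'E'
from h import *
o=st();print(go([.6005,.197,.0515],o))
E
```

```text
t38.9 pos [0.5988 0.1957 0.1554] yaw0.521 F [ 0.9 -0.7  0.4] gap0.0685 ff0.0 q6 [ 0.21  0.31 -0.07  1.2   0.    2.83]
[ 0.05 -0.01  2.6 ]
```

>>> {"api": "carry_out", "payload": {
  "plan": "0.05 0 0.6 0 0 0;0 0 0.7 0 0 0;0 0 0.7 0 0 0;0 0 0.4 0 0 0;0 0 0.2 0 0 0;0 0 0 0 0 0;0 0 0 0 0 0"
}}

```text
t: 39.43
position: [0.6035, 0.1978, 0.0541]
eef_rot: [[0.867, 0.498, 0.004], [0.498, -0.867, 0.001], [0.004, 0.001, -1.0]]
ft_force: [0.7, 0.4, 1.5]
finger_gap: 0.0684
finger_force: 0.0
```

>>> {"api": "carry_out", "payload": {
  "plan": "0 0 0 0 0 0;0 0 0 0 0 0;0 0 0 0 0 0;0 0 0 0 0 0;0 0 0 0 0 0;0 0 0 0 0 0;0 0 0 0 0 0",
  "grip": 1,
  "newtons": 40
}}

```text
t: 40.02
position: [0.6038, 0.1984, 0.0546]
eef_rot: [[0.867, 0.499, 0.005], [0.499, -0.867, 0.002], [0.005, 0.001, -1.0]]
ft_force: [-0.6, 0.4, 6.0]
finger_gap: 0.0176
finger_force: 39.2
```

```bash
python3 - <<'E'
from h import *
o=st();p=o['position'];P=np.array([.4880,.2137]);r=p[:2]-P;R=np.array(o['eef_rot']);print(np.linalg.norm(r))
a0=np.arctan2(r[1],r[0]);af=np.arctan2(.103-.2137,.515-.488)+.367;print(a0,af,a0-af)
rr=np.linalg.norm(r);N=12;prev=r
for k in range(1,N+1):
    a=a0+(af+.06-a0)*k/N;n=(rr+(.115-rr)*k/N)*np.array([np.cos(a),np.sin(a)]);print((R.T@np.r_[n-prev,0]/.04).round(2)[:2],end=' ');prev=n
print(P+prev)
E
```

```text
t40.0 pos [0.6038 0.1984 0.0546] yaw0.522 F [-0.6  0.4  6. ] gap0.0176 ff39.2 q6 [ 0.22  0.39 -0.18  1.    0.    2.83]
0.11681732876547793
-0.13137514371529632 -0.9645647268312358 0.8331895831159395
[-0.12  0.14] [-0.13  0.13] [-0.14  0.13] [-0.15  0.12] [-0.15  0.11] [-0.16  0.1 ] [-0.17  0.09] [-0.17  0.07] [-0.17  0.06] [-0.18  0.05] [-0.18  0.04] [-0.18  0.03] [0.5590732  0.12329203]
```

>>> {"api": "carry_out", "payload": {
  "plan": "-0.12 0.14 0 0 0 0;-0.13 0.13 0 0 0 0;-0.14 0.13 0 0 0 0;-0.15 0.12 0 0 0 0;-0.15 0.11 0 0 0 0;-0.16 0.1 0 0 0 0;-0.17 0.09 0 0 0 0;-0.17 0.07 0 0 0 0;-0.17 0.06 0 0 0 0;-0.18 0.05 0 0 0 0;-0.18 0.04 0 0 0 0;-0.18 0.03 0 0 0 0;0 0 0 0 0 0;0 0 0 0 0 0;0 0 0 0 0 0"
}}

```text
t: 41.27
position: [0.5617, 0.1254, 0.0546]
eef_rot: [[0.866, 0.5, 0.009], [0.499, -0.866, 0.007], [0.011, -0.001, -1.0]]
ft_force: [3.4, 6.1, 1.9]
finger_gap: 0.0165
finger_force: 38.9
```

```bash
cat > k.py <<'E'
from h import *
o=st();w=shot('wrist');W=cloud(w)
r=np.hypot(W[...,0]-.515,W[...,1]-.103)
p=o['position']
L=(W-p)@np.array(o['eef_rot'])*1000
m=(W[...,2]>.112)&(W[...,2]<.1195)&(abs(L[...,0])<16)&(abs(L[...,1])<9);q=W[m];
if len(q): print('knob top',len(q),(q.max(0)+q.min(0))/2,'front x',np.percentile(L[m][:,0],[2,98]))
E
python3 k.py
```

```text
t41.3 pos [0.5617 0.1254 0.0546] yaw0.523 F [3.4 6.1 1.9] gap0.0165 ff38.9 q6 [ 0.1   0.29 -0.32  0.95  0.01  2.72]
knob top 1460 [0.56025988 0.12464793 0.11571922] front x [-15.43363246  11.62105829]
```

>>> {"api": "carry_out", "payload": {
  "plan": "-0.06 0.01 0 0 0 0;-0.06 0.01 0 0 0 0;-0.06 0.01 0 0 0 0;0 0 0 0 0 0;0 0 0 0 0 0"
}}

```text
t: 41.73
position: [0.562, 0.1256, 0.055]
eef_rot: [[0.865, 0.501, 0.02], [0.501, -0.865, 0.017], [0.026, -0.005, -1.0]]
ft_force: [15.2, 17.7, -8.6]
finger_gap: 0.0168
finger_force: 40.3
```

>>> {"api": "carry_out", "payload": {
  "plan": "-0.03 0 0 0 0 0;-0.03 0 0 0 0 0;0 0 0 0 0 0;0 0 0 0 0 0"
}}

```text
t: 42.07
position: [0.5621, 0.1257, 0.055]
eef_rot: [[0.865, 0.502, 0.024], [0.501, -0.865, 0.02], [0.03, -0.005, -1.0]]
ft_force: [18.8, 20.7, -14.0]
finger_gap: 0.0167
finger_force: 40.5
```

It has hit something solid. Backing off the load, releasing and looking.

>>> {"api": "carry_out", "payload": {
  "plan": "0.08 0 0 0 0 0;0.08 0 0 0 0 0;0.05 0 0 0 0 0;0 0 0 0 0 0"
}}

```text
t: 42.4
position: [0.5617, 0.1255, 0.0546]
eef_rot: [[0.866, 0.501, 0.009], [0.5, -0.866, 0.01], [0.013, -0.004, -1.0]]
ft_force: [3.8, 9.8, 2.1]
finger_gap: 0.0168
finger_force: 39.4
```

>>> {"api": "carry_out", "payload": {
  "plan": "0 0 0 0 0 0;0 0 0 0 0 0;0 0 0 0 0 0;0 0 -0.6 0 0 0;0 0 -0.9 0 0 0;0 0 -0.9 0 0 0;0 0 -0.9 0 0 0;-0.6 0.4 0 0 0 0;-0.8 0.4 0 0 0 0;0 0 0 0 0 0;0 0 0 0 0 0",
  "grip": 0.3
}}

```text
t: 43.32
position: [0.5239, 0.0641, 0.1847]
eef_rot: [[0.868, 0.497, 0.002], [0.497, -0.868, 0.001], [0.003, 0.001, -1.0]]
ft_force: [0.5, 0.3, -0.7]
finger_gap: 0.0599
finger_force: 0.0
```

```bash
python3 - <<'E'
from h import *
o=st();w=shot('wrist','w13.png');W=cloud(w);np.savez('/tmp/w13',**{k:np.array(v) for k,v in w.items()})
r=np.hypot(W[...,0]-.515,W[...,1]-.103);dark=w['pixels'].max(2)<70
for z,n in((.117,'knob'),(.1175,'k2')):
    q=W[(abs(W[...,2]-z)<.0015)&dark&(r<.08)&(r>.027)];
    if len(q):print(n,len(q),(q.max(0)+q.min(0))/2,np.ptp(q,0),np.hypot(*((q.max(0)+q.min(0))/2-[.515,.103,0])[:2]))
q=W[(abs(W[...,2]-.0637)<.002)&(r<.05)&~dark][:,:2]*1000;print('reel',cv2.minEnclosingCircle(q.astype(np.float32)))
q=W[(abs(W[...,2]-.1215)<.003)&(r<.032)&~dark][:,:2]*1000;print('nut',cv2.minEnclosingCircle(q.astype(np.float32)))
E
```

```text
t43.3 pos [0.5239 0.0641 0.1847] yaw0.520 F [ 0.5  0.3 -0.7] gap0.0599 ff0.0 q6 [-0.    0.11 -0.25  1.21  0.    2.62]
knob 435 [0.55194323 0.11962753 0.11699779] [0.01802284 0.01837368 0.00299212] 0.040512677802629876
k2 460 [0.55184761 0.11962888 0.11750236] [0.01783159 0.01837097 0.00297887] 0.040426055628118684
reel ((512.6453857421875, 102.6723403930664), 32.77357482910156)
nut ((514.7356567382812, 103.00396728515625), 26.056312561035156)
```

View pics/w13.png

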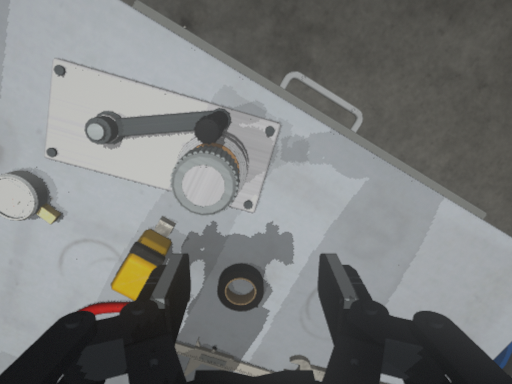

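The knob (210,128) is 40.5 mm from the spindle axis, so the roller is against the reels. The nut is home and the gripper is clear, so I'm handing in.

```bash
python3 -c "
from cell import *
print(close_job())"
```

```text
the job is handed in; nothing more can be done
None
```

The unwind is changed over and handed in at about 43 s: core in the scrap tray (standing on edge), both reels seated on the spindle, nut screwed home, roller back against the reels, and nothing else on the bench touched.

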